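# Fetch the egg cup from behind the mill and the jar

### The arm

A 6-joint arm with a two-finger parallel gripper is mounted at the origin on a cart in front of the work surface, level with it; the furniture and walls round the work are solid. World frame = base frame: x ahead of the robot, y to its left, z up, the work surface at z = 0. Lengths are in m, angles in degrees, forces in N, time in s.
With the tool pointing down it reaches from about 0.35 to 0.875 m from the base axis. Payload 4.2 kg.
Tool frame: the origin (TCP) lies midway between the tips of the shut fingers; the grasp point (between the pads) lies 19 mm behind it (r.pinch_z is the distance from the TCP to the grasp point, in m); z points along the fingers, y is the line along which they close (so a half turn about z gives the same grasp; the last joint's range is limited). The gripper opens to 87 mm and grips with 3 to 60 N. Pads are 19 mm wide; open, the fingers measure 117 mm over their backs; the gripper's body (75 mm by 190 mm) begins 51 mm behind the grasp point.
Start: joints at [81.624, 22.042, 0.453, 0, -68.411, -14.817], TCP at [0.246, 0.574, 0.223] pointing down, gripper open.
Joint ranges: [-179.83, 179.83], [-69.29, 118.12], [-61.27, 80.66], [-181.25, 117.63], [-171.15, -9.14], [-177.46, 177.46]. Speed limits (degrees/s): [159.86, 159.86, 180, 180, 180, 180].

### API

Orientations are given as a 3x3 rotation matrix whose columns are the frame's x, y, z axes.
In Python, from station import r, imaging, models gives the robot as it stands. The module is installed in compiled form; this text tells all that it offers.
- The arm moves only by the tool apply_moves, never from a script. Its argument "moves" is a list of rows, each a list of 2 entries, a list of its own where there are three numbers: the shift along the tool's x, y, z in m, then the turn about the tool's z in degrees. A call has 1 to 5 rows; each row shifts and turns the commanded pose from where the row before left it, along the tool's axes as they then stand; what a row does not reach is not made up. A row lasts 1/12 s, in which the tool goes at most 41.7 mm and 7.16 degrees, less where a joint would pass 70% of its speed; a pose out of reach is approached as far as the arm can. A call is refused whole if a number of a shift passes 0.0417 or a number of a turn 7.16, either way. A call with a gripper value outside its range is refused whole. "hand" is the finger opening in m, from 0 to 0.087, set as the call begins (left out, the last holds). The fingers move at their own pace and stop on an object; the grip force is fixed at half the most. Time passes only in rows, so rows that do not move let the fingers close. It gives the time, the measured TCP pose, the force, the opening and the grip force at its end, in the units of the state.
- r.sense(): the state, without advancing time (a new reading comes with each control period).
- imaging.capture(name): name is "side" or "top" or "wrist"; returns a dict with "frame" (384x512x3 uint8, blue, green, red), "intrinsics" (3x3 intrinsics, pixels), "dist" ([k1, k2, p1, p2, k3] as OpenCV has them; the pictures are not rectified), "eye" and "orientation" of the camera in the world. Camera axes: x right, y down, z forward; pixel columns grow to the right and rows downward; lengths in m; the calibration is good to about 2 mm. A picture is of the moment at which its call begins. There is no depth.
- r.finish_job(): hands the job in; it is judged then, once.
Trained networks look in a picture, given as the dict that the camera call returned (one of the last four; its "shot" number tells which), for a name from the list of things; names that differ only in an ending like _2 or _b are one class to them, and where a whole thing is asked for, a point or a joint stands for the part that bears it (a point fixed in the world has none). Each returns a list of dicts, best first, with "confidence" (0 to 1); they miss things now and then, are a little off and sometimes report something else, mostly with a low value. They report only what shows in the picture. A call takes as long as a camera call. They do not tell look-alikes from the thing itself.
- models.cut_out(picture, target): "region" (384x512 bool, what is visible of it) and "extent" ([left, top, width, height] as shares, 0 to 1, of the picture: columns of its width, rows of its height, round what is visible of it).
- models.place_of(picture, target): "at" ([column, row] as shares, 0 to 1, of the picture: columns of its width, rows of its height: a listed point, or the origin of a listed thing).
The state is a dict: "time_s": time; "joints": joint angles; "joint_velocities": joint speeds; "effort": joint torques, N m; "tcp_pos": TCP position; "ee_rot": TCP orientation; "wrist_force": force on the tool from outside, world axes, zero at the start; "moment": the same for the moment, N m; "gripper_width": opening from 0.0 (shut) to 1.0 (fully open); "gripper_force": force on a finger pad.
Only numpy, scipy, OpenCV 4.12 (cv2) and the standard library are available. Lean on these libraries where they do the work, as an engineer would, in place of code of your own. Each camera call takes 0.05 s, during which the arm holds its last target. There are 200 camera calls.

### The job

Breakfast is being laid: I need the pale egg cup from the back of the little tray, standing upright in the middle of the plate. First move the tray's pepper mill and spice jar out of the way onto the dark wooden block, then fetch the cup, and last put the mill and the jar back on the tray exactly where each of them stood at the start. Leave the brown egg cup where it is and knock nothing over.

Things in the scene. Friction and masses are not known exactly. Their poses are not given: they have to be found in the camera images.
- tray: Fixed shallow pale wooden tray, 170 (x) x 190 (y) x 22 mm, rim 6 mm thick, inner floor 6 mm above the worktop. Mill and jar stand in its front row (-x, towards the robot), the egg cups in its back row, either of each pair left: 76 mm between neighbours in a row, rows 63 mm apart. Origin: centre of its underside; x away from the robot (turned up to 0.3 rad), z up.
- block: Fixed dark brown wooden block, a flat slab 237 (x, long side) x 125 (y) x 24 mm; the side area. Its long side runs roughly away from the robot. Origin: centre of its underside, so its top is 24 mm above the origin.
- plate: Fixed white round plate with a thin green edge, 144 mm across, rim 16 mm high; its nearly flat middle is about 8 mm above the worktop. Origin: centre of its underside.
- pepper_mill: On the tray: loose dark brown pepper mill with a round head and a small metal knob on top, the tallest thing on the tray: body 58 mm across, 170 mm tall; the round head, 49 mm across, spans 123 to 159 mm up, widest at about 141 mm, and does not turn. Origin: centre of its underside; z up.
- spice_jar: On the tray: loose slim glass spice jar with a black cap, 41 mm in diameter all the way up, 105 mm tall (the cap is the top 20 mm). Origin: centre of its underside; z up.
- pale_cup: Loose egg cup of pale cream colour (the one wanted), 56 mm tall, turned with a foot 40 mm wide, a narrow stem and a bowl 48 mm across at the rim; the bowl, from 36 to 56 mm up, can be gripped from outside. Origin: centre of its underside; z up.
- brown_cup: Loose egg cup of the same shape in darker brown wood, 56 mm tall, 47 mm across; it must stay where it stands. Origin: centre of its underside; z up.
Things that resemble listed ones, but are neither listed nor needed, are in the scene too. What is meant by the spice_jar is not turquoise, and is the smaller of those in its own colour.

How it is judged:
By the outcome, as a careful person would: the job done as asked, in the order asked, and still so for the second after the job is handed in, with the robot touching nothing.
It also fails if it takes over 128 s, if anything falls off the work surface, if the arm or the gripper's body presses on something with over 40 N, if the wrist force passes 120 N, or if a joint passes its speed limit or range.

## Working session

There is one attempt and no reset: what is moved stays moved. The work goes in short steps, Python scripts to look and compute and a tool call to move; the robot and the scene stay as the last step left them, time stands still between calls to the robot, and variables do not carry over. Pictures are saved under pics/ and viewed, at most 14 in all, crops included, and the job is handed in when it is done.

Besides the shell and the picture viewer there is one more tool, called after "Call:" as name(argument=value, ...), one argument or row to a line, values as JSON. apply_moves: Moves the arm, as the interface text tells. Its arguments: {"type":"object","properties":{"moves":{"type":"array"},"hand":{"type":"number"}},"required":["moves"]}

```bash
mkdir -p pics; cat > h.py <<'E'
from station import r, imaging, models
import numpy as np, cv2
def px2w(p,u,v,z):
    K=np.array(p["intrinsics"],float);d=np.array(p["dist"],float)
    n=cv2.undistortPoints(np.array([[[u,v]]],float),K,d)[0,0]
    R=np.array(p["orientation"]);e=np.array(p["eye"])
    w=R@np.array([n[0],n[1],1.]); return e+w*(z-e[2])/w[2]
def w2px(p,X):
    R=np.array(p["orientation"]);e=np.array(p["eye"])
    c=R.T@(np.array(X,float)-e)
    return cv2.projectPoints(c.reshape(1,1,3),np.zeros(3),np.zeros(3),np.array(p["intrinsics"],float),np.array(p["dist"],float))[0][0,0]
NAMES=["tray","block","plate","pepper_mill","spice_jar","pale_cup","brown_cup"]
def look(cam,names=NAMES,z=0.0,fn=None):
    p=imaging.capture(cam)
    if fn: cv2.imwrite("pics/"+fn,p["frame"])
    for n in names:
        for q in models.place_of(p,n)[:4]:
            if q["confidence"]>.15:
                u,v=q["at"][0]*512,q["at"][1]*384
                zz=z if not isinstance(z,dict) else z.get(n,0)
                print(cam,n,round(q["confidence"],2),np.round([u,v]),np.round(px2w(p,u,v,zz),4))
    return p
E
python3 - <<'E'
from h import *
Z=dict(pepper_mill=.006,spice_jar=.006,pale_cup=.006,brown_cup=.006)
for c in("top","side"):
    p=look(c,z=Z,fn=c+"0.png"); print(np.round(p["eye"],3),np.round(p["orientation"],3).tolist())
s=r.sense();print(s["tcp_pos"],np.round(s["ee_rot"],3),s["time_s"],r.pinch_z)
a=cv2.imread("pics/top0.png");b=cv2.imread("pics/side0.png")
cv2.imwrite("pics/t0.png",cv2.resize(a,(800,600)));cv2.imwrite("pics/s0.png",cv2.resize(b,(800,600)))
E
```

```text
top tray 0.74 [257. 159.] [0.5361 0.0023 0.    ]
top block 0.73 [167. 155.] [0.5407 0.2577 0.    ]
top plate 0.73 [350. 156.] [ 0.5496 -0.2615  0.    ]
top pepper_mill 0.62 [267. 168.] [ 0.508  -0.0257  0.006 ]
top spice_jar 0.86 [255. 216.] [0.3723 0.0028 0.006 ]
top spice_jar 0.79 [226. 224.] [0.3492 0.0828 0.006 ]
top spice_jar 0.59 [239. 166.] [0.5126 0.0508 0.006 ]
top pale_cup 0.6 [270. 145.] [ 0.5766 -0.0351  0.006 ]
top brown_cup 0.84 [244. 141.] [0.584  0.0413 0.006 ]
[ 0.256 -0.011  1.29 ] [[0.028, -0.985, 0.169], [-1.0, -0.026, 0.012], [-0.007, -0.169, -0.986]]
side tray 0.69 [228. 210.] [0.5429 0.0107 0.    ]
side block 0.56 [232. 275.] [0.5291 0.2438 0.    ]
side plate 0.82 [231. 159.] [ 0.5393 -0.2476  0.    ]
side pepper_mill 0.76 [240. 201.] [ 0.5082 -0.0173  0.006 ]
side spice_jar 0.86 [289. 199.] [ 0.3645 -0.0173  0.006 ]
side spice_jar 0.67 [237. 220.] [0.5162 0.0602 0.006 ]
side spice_jar 0.64 [300. 224.] [0.3461 0.085  0.006 ]
side pale_cup 0.51 [218. 196.] [ 0.5728 -0.0435  0.006 ]
side brown_cup 0.8 [217. 214.] [0.5732 0.0342 0.006 ]
[0.48  0.806 0.719] [[-0.999, 0.04, -0.022], [0.043, 0.633, -0.773], [-0.017, -0.773, -0.634]]
[0.24609557 0.57448206 0.22256396] [[ 0.919 -0.394 -0.   ]
 [-0.394 -0.919  0.   ]
 [-0.    -0.    -1.   ]] 0.8 0.0187
```

View pics/t0.png

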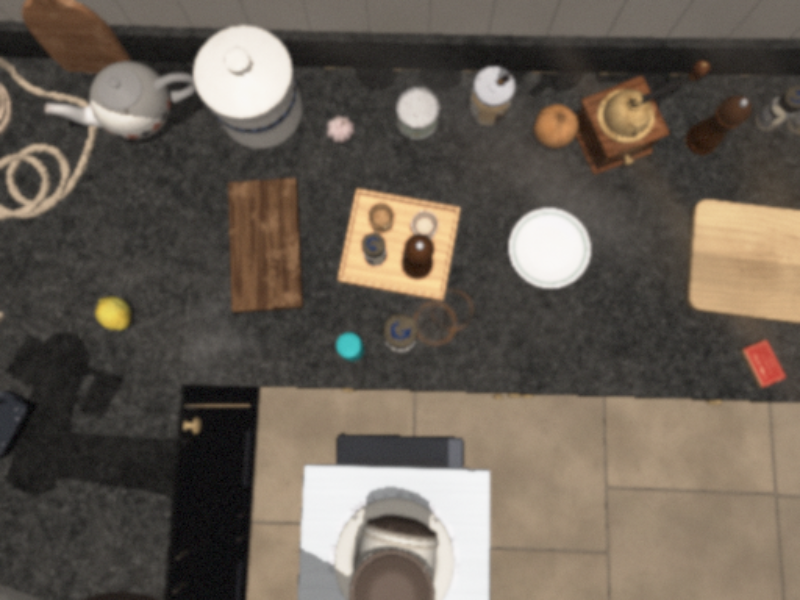

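View pics/s0.png

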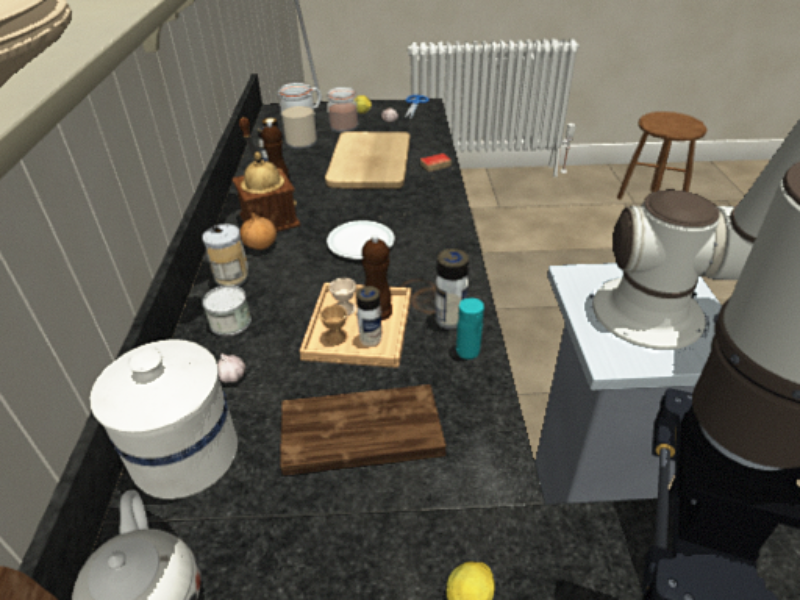

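The top view (800 px scale) shows three spice-jar candidates: (373,249) on the tray with a black cap, a bigger black-capped one at (400,333), and a turquoise one at (348,346). The tray one fits, since it is slim, black-capped, the smaller of its colour and in the front row. The mill is at (418,255), the pale cup at (424,226), the brown cup at (381,217), the block at (265,245) and the plate at (550,248). Next I fit the silhouettes for accuracy and make a confirming crop.

```bash
cat > fit.py <<'E'
from h import *
from scipy.optimize import minimize
P={"pepper_mill":[(0,.029),(.06,.027),(.12,.02),(.141,.0245),(.159,.012),(.17,.006)],"spice_jar":[(0,.0205),(.105,.0205)],
"pale_cup":[(0,.02),(.036,.022),(.056,.024)],"brown_cup":[(0,.02),(.036,.022),(.056,.0235)],"plate":[(0,.045),(.016,.072)]}
B={"tray":(.17,.19,.022),"block":(.237,.125,.024)}
T=np.linspace(0,2*np.pi,40,endpoint=False)
def proj(p,X):
    R=np.array(p["orientation"]);e=np.array(p["eye"])
    return cv2.projectPoints(((X-e)@R).reshape(-1,1,3),np.zeros(3),np.zeros(3),np.array(p["intrinsics"],float),np.array(p["dist"],float))[0][:,0]
def sil(p,n,q,z0):
    S=4;m=np.zeros((384*S,512*S),np.uint8)
    if n in P:
        c=[np.c_[q[0]+R*np.cos(T),q[1]+R*np.sin(T),np.full(40,z0+z)] for z,R in P[n]]
        parts=[np.vstack(c[i:i+2]) for i in range(len(c)-1)]
    else:
        a,b,h=B[n];k=np.array([[x,y,z] for x in(-a/2,a/2) for y in(-b/2,b/2) for z in(0,h)])
        C,s=np.cos(q[2]),np.sin(q[2]);parts=[np.c_[q[0]+C*k[:,0]-s*k[:,1],q[1]+s*k[:,0]+C*k[:,1],k[:,2]]]
    for X in parts:
        u=((proj(p,X)+.5)*S-.5)
        cv2.fillConvexPoly(m,cv2.convexHull(np.round(u*16).astype(np.int32)),1,shift=4)
    return cv2.resize(m.astype(np.float32),(512,384),interpolation=cv2.INTER_AREA)
def fit(obs,n,q0,z0,ign=None):
    def f(q):
        t=0
        for i,(p,m) in enumerate(obs):
            s=sil(p,n,q,z0); w=1 if ign is None else ~ign[i]
            t+=np.sum(w*np.abs(s-m))/m.sum()
        return t/len(obs)
    sx=np.array([q0]+[np.array(q0)+d for d in np.diag([.012,.012,.1][:len(q0)])])
    o=minimize(f,q0,method="Nelder-Mead",options=dict(initial_simplex=sx,xatol=1e-4,fatol=1e-4))
    return o.x,o.fun
def region(p,n,q,z0,tol=25):
    c=np.mean(np.argwhere(sil(p,n,q,z0)>.5),0)[::-1];best=None
    for o in models.cut_out(p,n):
        g=np.argwhere(o["region"]).mean(0)[::-1]
        if np.linalg.norm(g-c)<tol and (best is None or o["confidence"]>best["confidence"]): best=o
    return None if best is None else best["region"]
E
python3 - <<'E'
from fit import *
Q={"tray":(.537,.005,-.17),"block":(.535,.25,0),"plate":(.545,-.255),"pepper_mill":(.508,-.022),"spice_jar":(.515,.056),"pale_cup":(.575,-.04),"brown_cup":(.58,.038)}
ps=[imaging.capture(c) for c in("top","side")]
for n,q in Q.items():
    z0=0 if n in("tray","block","plate") else .006
    obs=[]
    for p in ps:
        m=region(p,n,q,z0)
        if m is not None: obs.append((p,m))
    for o in [obs]+[[k] for k in obs]:
        x,f=fit(o,n,q,z0); print(n,len(o),np.round(x,4),round(f,3))
a,b=ps[0]["frame"][110:240,190:320],ps[1]["frame"][150:250,180:310]
cv2.imwrite("pics/crop.png",np.hstack([cv2.resize(a,(400,400),interpolation=2),cv2.resize(b,(400,400),interpolation=2)]))
E
```

```text
tray 2 [ 0.5403  0.007  -0.1641] 0.605
tray 1 [ 0.5405  0.008  -0.1613] 0.492
tray 1 [ 0.54    0.005  -0.1636] 0.704
block 2 [0.5329 0.2466 0.1003] 0.04
block 1 [0.5329 0.2467 0.1001] 0.032
block 1 [0.5327 0.2459 0.0856] 0.048
plate 2 [ 0.5398 -0.263 ] 0.207
plate 1 [ 0.5402 -0.2603] 0.032
plate 1 [ 0.5406 -0.2658] 0.351
pepper_mill 2 [ 0.5041 -0.0246] 0.263
pepper_mill 1 [ 0.504  -0.0242] 0.07
pepper_mill 1 [ 0.5036 -0.0305] 0.425
spice_jar 1 [0.5181 0.0491] 0.082
spice_jar 1 [0.5181 0.0491] 0.082
pale_cup 1 [ 0.5662 -0.0371] 0.259
pale_cup 1 [ 0.5662 -0.0371] 0.259
brown_cup 2 [0.58 0.04] 0.126
brown_cup 1 [0.5801 0.0403] 0.061
brown_cup 1 [0.5808 0.0376] 0.157
```

View pics/crop.png

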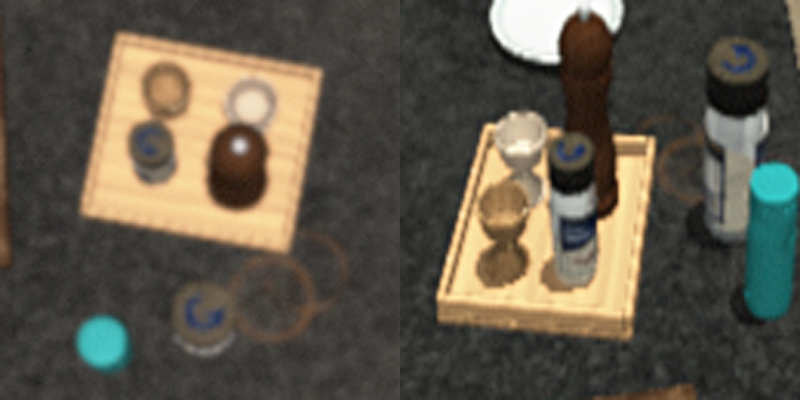

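The crop confirms it: on the tray are the slim black-capped jar, the mill and the pale cup behind the mill. The larger jar and the turquoise one stand outside. The fitted spacing (75 mm and 63 mm) matches the description. Now I align the tool with the tray yaw and move over it to refine with the wrist camera.

Call:
apply_moves(
  moves=[
    [[0,0,-0.04],-6.9],
    [[0,0,-0.04],-6.95],
    [[0.01,0.017,0],0],
    [[0.0195,0.035,0],0],
    [[0.0195,0.035,0],0],
  ],
  hand=0.087,
)

```text
time_s: 2.02
tcp_pos: [0.2802, 0.4804, 0.3026]
ee_rot: [[0.987, -0.161, -0.0], [-0.161, -0.987, 0.001], [-0.0, -0.001, -1.0]]
wrist_force: [1.8, -0.8, -0.7]
gripper_width: 1.005
gripper_force: 0.0
```

Call:
apply_moves(
  moves=[
    [[0.0195,0.035,0],0],
    [[0.0195,0.035,0],0],
    [[0.0195,0.035,0],0],
    [[0.0195,0.035,0],0],
    [[0.0195,0.035,0],0],
  ],
)

```text
time_s: 2.43
tcp_pos: [0.3483, 0.2902, 0.3029]
ee_rot: [[0.987, -0.162, 0.001], [-0.162, -0.987, 0.001], [0.0, -0.001, -1.0]]
wrist_force: [0.1, -0.2, 0.9]
gripper_width: 1.0
gripper_force: 0.0
```

Call:
apply_moves(
  moves=[
    [[0.0195,0.035,0],0],
    [[0.0195,0.035,0],0],
    [[0.0195,0.035,0],0],
    [[0.0195,0.035,0],0],
    [[0.0195,0.035,0],0],
  ],
)

```text
time_s: 2.85
tcp_pos: [0.416, 0.1017, 0.3031]
ee_rot: [[0.987, -0.162, 0.001], [-0.162, -0.987, 0.001], [0.001, -0.001, -1.0]]
wrist_force: [1.7, 0.7, -0.5]
gripper_width: 0.994
gripper_force: 0.0
```

Call:
apply_moves(
  moves=[
    [[0.0195,0.035,0],0],
    [[0.01,0.016,0],0],
    [[0,0,0],0],
    [[0,0,0],0],
  ],
)

```text
time_s: 3.18
tcp_pos: [0.4368, 0.0476, 0.3025]
ee_rot: [[0.986, -0.165, -0.0], [-0.165, -0.986, 0.0], [-0.0, -0.0, -1.0]]
wrist_force: [0.6, 0.4, 1.4]
gripper_width: 1.0
gripper_force: 0.0
```

```bash
python3 - <<'E'
from fit import *
s=r.sense();R=np.array(s["ee_rot"]);print(s["tcp_pos"],np.degrees(np.arctan2(R[1,0],R[0,0])),np.round(s["joints"],1))
p=imaging.capture("wrist");cv2.imwrite("pics/w1.png",p["frame"])
print(np.round(p["eye"],3),np.round(p["orientation"],2).tolist())
Q={"pepper_mill":(.504,-.0244),"spice_jar":(.518,.0491),"pale_cup":(.566,-.036),"brown_cup":(.58,.040)}
for n,q in Q.items():
    m=region(p,n,q,.006,60)
    if m is None: print(n,None);continue
    print(n,m.sum(),*fit([(p,m)],n,q,.006))
E
```

```text
[0.43683873 0.0476067  0.30252538] -9.502671300944014 [ 27.5   0.4 -15.6  -0.  -74.   53. ]
[0.503 0.037 0.465] [[-0.16, -0.96, -0.24], [-0.99, 0.16, 0.04], [-0.0, 0.25, -0.97]]
pepper_mill 2539 [ 0.50315378 -0.02553017] 0.03813016935801496
spice_jar 1041 [0.5168972  0.04908517] 0.05631604226705091
pale_cup 1345 [ 0.56616534 -0.03633556] 0.03229553903345725
brown_cup 1298 [0.57871147 0.03994681] 0.040735747303543915
```

View pics/w1.png

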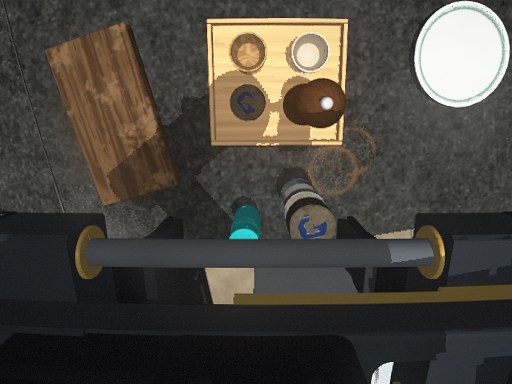

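The wrist view shows the mill head at (325,103), the jar cap at (248,102), the pale cup at (309,50), the brown cup at (248,50) and the plate at (462,53). The fits agree within about 1 mm. Next I grasp the mill.

Call:
apply_moves(
  moves=[
    [[0.022,0.018,0],0],
    [[0.03,0.0235,0],0],
    [[0.0258,0.0191,0],0],
    [[0,0,0.015],0],
    [[0,0,0],0],
  ],
)

```text
time_s: 3.85
tcp_pos: [0.503, -0.0239, 0.2846]
ee_rot: [[0.986, -0.164, -0.006], [-0.164, -0.987, -0.0], [-0.006, 0.001, -1.0]]
wrist_force: [-1.0, 0.1, -1.1]
gripper_width: 0.996
gripper_force: 0.0
```

Call:
apply_moves(
  moves=[
    [[0.0005,0.001,0.03],0],
    [[0,0,0.035],0],
    [[0,0,0.035],0],
    [[0,0,0.03],0],
    [[0,0,0.018],0],
  ],
)

```text
time_s: 4.27
tcp_pos: [0.5016, -0.024, 0.1369]
ee_rot: [[0.987, -0.161, -0.005], [-0.161, -0.987, -0.001], [-0.005, 0.001, -1.0]]
wrist_force: [0.5, -0.3, -0.7]
gripper_width: 0.993
gripper_force: 0.0
```

Call:
apply_moves(
  moves=[
    [[0,0,0.0085],0],
    [[0,0,0],0],
    [[0,0,0],0],
  ],
)

```text
time_s: 4.52
tcp_pos: [0.5047, -0.0242, 0.1321]
ee_rot: [[0.987, -0.161, 0.001], [-0.161, -0.987, -0.0], [0.001, -0.0, -1.0]]
wrist_force: [-0.0, 0.8, -0.7]
gripper_width: 0.998
gripper_force: 0.0
```

Call:
apply_moves(
  moves=[
    [[-0.001,0.001,0.004],0],
    [[0,0,0],0],
    [[0,0,0],0],
  ],
)

```text
time_s: 4.77
tcp_pos: [0.5033, -0.0256, 0.128]
ee_rot: [[0.987, -0.162, 0.002], [-0.162, -0.987, 0.0], [0.002, -0.001, -1.0]]
wrist_force: [-0.8, -0.4, 0.3]
gripper_width: 1.006
gripper_force: 0.0
```

Call:
apply_moves(
  moves=[
    [[0,0,0],0],
    [[0,0,0],0],
    [[0,0,0],0],
    [[0,0,0],0],
    [[0,0,0],0],
  ],
  hand=0.0,
)

```text
time_s: 5.18
tcp_pos: [0.5029, -0.0258, 0.1271]
ee_rot: [[0.987, -0.162, 0.0], [-0.162, -0.987, -0.0], [0.0, -0.0, -1.0]]
wrist_force: [0.1, 0.0, 0.3]
gripper_width: 0.704
gripper_force: 0.0
```

Call:
apply_moves(
  moves=[
    [[0,0,0],0],
    [[0,0,0],0],
    [[0,0,0],0],
    [[0,0,0],0],
  ],
)

```text
time_s: 5.52
tcp_pos: [0.5029, -0.0258, 0.127]
ee_rot: [[0.987, -0.162, -0.0], [-0.162, -0.987, -0.0], [-0.0, 0.0, -1.0]]
wrist_force: [0.5, 0.1, -0.6]
gripper_width: 0.543
gripper_force: 30.0
```

Call:
apply_moves(
  moves=[
    [[0,0,-0.008],0],
    [[0,0,-0.018],0],
    [[0,0,-0.028],0],
    [[0,0,-0.03],0],
    [[0,0,-0.03],0],
  ],
)

```text
time_s: 5.93
tcp_pos: [0.5023, -0.0259, 0.2424]
ee_rot: [[0.987, -0.162, -0.001], [-0.162, -0.987, -0.0], [-0.001, 0.0, -1.0]]
wrist_force: [1.1, 0.2, -0.4]
gripper_width: 0.541
gripper_force: 30.0
```

Call:
apply_moves(
  moves=[
    [[0,0,-0.018],0],
    [[0,0,-0.008],0],
    [[0,0,0],0],
  ],
)

```text
time_s: 6.18
tcp_pos: [0.5036, -0.0256, 0.2691]
ee_rot: [[0.987, -0.162, 0.004], [-0.162, -0.987, 0.001], [0.004, -0.002, -1.0]]
wrist_force: [0.7, -0.6, -0.9]
gripper_width: 0.539
gripper_force: 30.0
```

```bash
python3 - <<'E'
from h import *
p=imaging.capture("side");cv2.imwrite("pics/s2.png",cv2.resize(p["frame"][100:300,150:350],(600,600),interpolation=2))
s=r.sense();print(s["tcp_pos"],s["gripper_width"])
E
```

```text
[ 0.50260515 -0.02559581  0.26708853] 0.5408181447549316
```

View pics/s2.png

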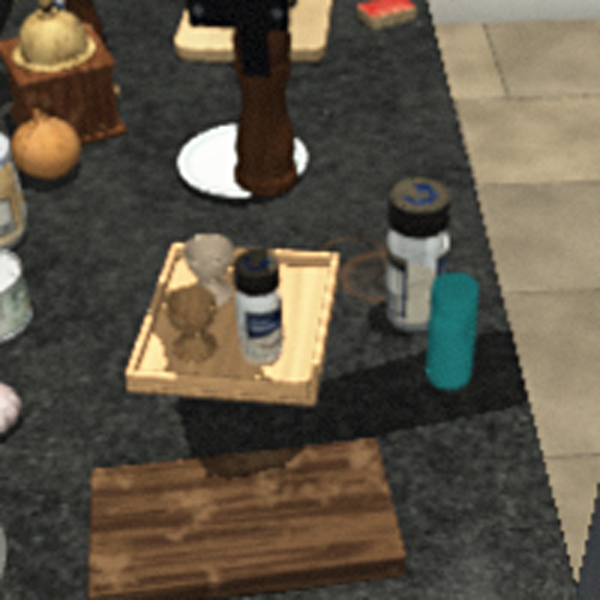

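The mill hangs upright in the gripper, seen at (265,150) in the crop, and the other things are undisturbed. I carry it to the far half of the block.

Call:
apply_moves(
  moves=[
    [[0.002,-0.012,0],0],
    [[0.0037,-0.0241,0],0],
    [[0.0037,-0.0241,0],0],
    [[0.0037,-0.0241,0],0],
    [[0.0037,-0.0241,0],0],
  ],
)

```text
time_s: 6.65
tcp_pos: [0.5364, 0.0798, 0.2647]
ee_rot: [[0.987, -0.163, -0.004], [-0.163, -0.987, -0.001], [-0.004, 0.002, -1.0]]
wrist_force: [0.6, 0.1, -1.5]
gripper_width: 0.544
gripper_force: 30.0
```

Call:
apply_moves(
  moves=[
    [[0.0037,-0.0241,0],0],
    [[0.0037,-0.0241,0],0],
    [[0.0037,-0.0241,0],0],
    [[0.0037,-0.0241,0],0],
    [[0.0037,-0.0241,0],0],
  ],
)

```text
time_s: 7.07
tcp_pos: [0.5742, 0.196, 0.2643]
ee_rot: [[0.987, -0.162, -0.004], [-0.162, -0.987, -0.002], [-0.004, 0.003, -1.0]]
wrist_force: [-0.6, -0.8, -1.1]
gripper_width: 0.538
gripper_force: 30.0
```

Call:
apply_moves(
  moves=[
    [[0.0037,-0.0241,0],0],
    [[0.0037,-0.0241,0],0],
    [[0.001,-0.012,0],0],
    [[0,0,0],0],
    [[0,0,0],0],
  ],
)

```text
time_s: 7.48
tcp_pos: [0.5921, 0.2527, 0.2648]
ee_rot: [[0.987, -0.161, -0.004], [-0.161, -0.987, -0.002], [-0.003, 0.003, -1.0]]
wrist_force: [-0.8, -1.1, -1.3]
gripper_width: 0.542
gripper_force: 30.0
```

Call:
apply_moves(
  moves=[
    [[0,0,0.01],0],
    [[0,0,0.025],0],
    [[0,0,0.03],0],
    [[0,0,0.02],0],
    [[0,0,0.01],0],
  ],
)

```text
time_s: 7.9
tcp_pos: [0.5906, 0.2501, 0.168]
ee_rot: [[0.986, -0.164, -0.006], [-0.164, -0.986, -0.003], [-0.006, 0.004, -1.0]]
wrist_force: [0.8, -0.0, -1.9]
gripper_width: 0.545
gripper_force: 30.0
```

Call:
apply_moves(
  moves=[
    [[0,0,0.003],0],
    [[0,0,0],0],
    [[0,0,0],0],
  ],
)

```text
time_s: 8.15
tcp_pos: [0.5938, 0.2524, 0.1705]
ee_rot: [[0.987, -0.162, 0.003], [-0.163, -0.987, 0.001], [0.002, -0.001, -1.0]]
wrist_force: [0.5, 0.5, -1.6]
gripper_width: 0.545
gripper_force: 30.0
```

Call:
apply_moves(
  moves=[
    [[0,0,0.012],0],
    [[0,0,0.008],0],
    [[0,0,0.003],0],
    [[0,0,0],0],
    [[0,0,0],0],
  ],
)

```text
time_s: 8.57
tcp_pos: [0.5932, 0.2525, 0.1466]
ee_rot: [[0.987, -0.162, 0.001], [-0.162, -0.987, 0.0], [0.001, -0.0, -1.0]]
wrist_force: [0.2, 0.8, -1.7]
gripper_width: 0.542
gripper_force: 30.0
```

Call:
apply_moves(
  moves=[
    [[0,0,0.001],0],
    [[0,0,0],0],
    [[0,0,0],0],
  ],
)

```text
time_s: 8.82
tcp_pos: [0.5931, 0.2525, 0.1454]
ee_rot: [[0.987, -0.162, 0.001], [-0.162, -0.987, 0.0], [0.001, -0.0, -1.0]]
wrist_force: [-0.3, -0.4, -1.5]
gripper_width: 0.543
gripper_force: 30.0
```

Call:
apply_moves(
  moves=[
    [[0,0,0.001],0],
    [[0,0,0],0],
    [[0,0,0],0],
  ],
)

```text
time_s: 9.07
tcp_pos: [0.5934, 0.2525, 0.145]
ee_rot: [[0.987, -0.162, 0.001], [-0.162, -0.987, 0.0], [0.001, -0.001, -1.0]]
wrist_force: [0.7, 0.2, 2.9]
gripper_width: 0.546
gripper_force: 30.0
```

Contact felt. I release and rise.

Call:
apply_moves(
  moves=[
    [[0,0,0],0],
    [[0,0,0],0],
    [[0,0,0],0],
    [[0,0,0],0],
    [[0,0,0],0],
  ],
  hand=0.087,
)

```text
time_s: 9.48
tcp_pos: [0.5928, 0.2524, 0.1437]
ee_rot: [[0.987, -0.162, -0.0], [-0.162, -0.987, -0.0], [-0.0, 0.0, -1.0]]
wrist_force: [-1.0, 0.1, -0.5]
gripper_width: 0.839
gripper_force: 0.0
```

Call:
apply_moves(
  moves=[
    [[0,0,0],0],
    [[0,0,0],0],
    [[0,0,0],0],
    [[0,0,-0.005],0],
    [[0,0,-0.02],0],
  ],
)

```text
time_s: 9.9
tcp_pos: [0.591, 0.2514, 0.1659]
ee_rot: [[0.987, -0.163, -0.007], [-0.163, -0.987, -0.004], [-0.006, 0.005, -1.0]]
wrist_force: [0.6, -0.0, -0.6]
gripper_width: 0.995
gripper_force: 0.0
```

Call:
apply_moves(
  moves=[
    [[0,0,-0.03],0],
    [[0,0,-0.025],0],
    [[0,0,-0.01],0],
    [[0,0,0],0],
    [[0,0,0],0],
  ],
)

```text
time_s: 10.32
tcp_pos: [0.5926, 0.2525, 0.2339]
ee_rot: [[0.987, -0.163, -0.0], [-0.163, -0.987, 0.001], [-0.0, -0.001, -1.0]]
wrist_force: [-0.0, 0.2, 0.3]
gripper_width: 0.999
gripper_force: 0.0
```

```bash
python3 - <<'E'
from fit import *
s=r.sense();print(s["tcp_pos"],s["gripper_width"],s["time_s"])
p=imaging.capture("wrist");ps=imaging.capture("side");pt=imaging.capture("top")
for n,q,z in(("pepper_mill",(.593,.2525),.024),("spice_jar",(.517,.049),.006),("pale_cup",(.566,-.0363),.006),("brown_cup",(.579,.04),.006)):
  for nm,c in(("w",p),("s",ps),("t",pt)):
    m=region(c,n,q,z,60)
    if m is not None: print(nm,n,*fit([(c,m)],n,q,z))
cv2.imwrite("pics/m3.png",np.hstack([cv2.resize(p["frame"],(400,300)),cv2.resize(ps["frame"],(400,300))]))
E
```

```text
[0.59256433 0.2524648  0.23393607] 0.9987154286675909 10.3167
w pepper_mill [0.59360777 0.25340015] 0.04418180731532393
s pepper_mill [0.5962093  0.24855435] 0.15788950715421304
t pepper_mill [0.59326835 0.25238859] 0.41183943089430897
s spice_jar [0.518978   0.04635132] 0.06461298932384342
t spice_jar [0.5191102  0.04986326] 0.06905737704918033
w pale_cup [ 0.56673403 -0.03676557] 0.090815627141878
s pale_cup [ 0.56925479 -0.04293774] 0.44765625
t pale_cup [ 0.56784287 -0.03615711] 0.0625
w brown_cup [0.57934176 0.04048051] 0.04963610827374872
s brown_cup [0.58107437 0.03775002] 0.11211832061068702
t brown_cup [0.5809904  0.03957855] 0.10024509803921569
```

View pics/m3.png

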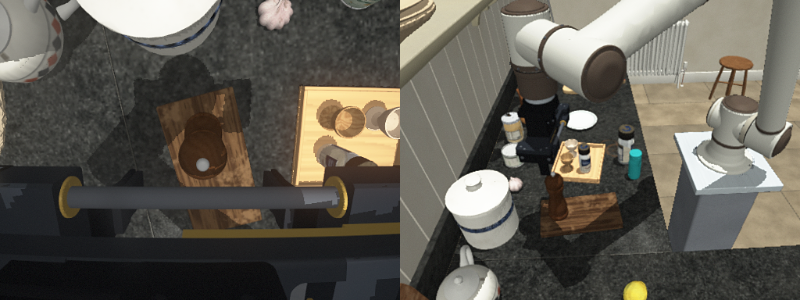

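The mill stands upright on the block (wrist view (205,150)). Now the jar.

Call:
apply_moves(
  moves=[
    [[-0.002,0.011,0],0],
    [[-0.0043,0.0224,0],0],
    [[-0.0043,0.0224,0],0],
    [[-0.0043,0.0224,0],0],
    [[-0.0043,0.0224,0],0],
  ],
)

```text
time_s: 11.48
tcp_pos: [0.5568, 0.1547, 0.2341]
ee_rot: [[0.987, -0.162, -0.0], [-0.162, -0.987, -0.0], [-0.0, 0.0, -1.0]]
wrist_force: [-0.9, -0.3, -0.1]
gripper_width: 0.999
gripper_force: 0.0
```

Call:
apply_moves(
  moves=[
    [[-0.0043,0.0224,0],0],
    [[-0.0043,0.0224,0],0],
    [[-0.0043,0.0224,0],0],
    [[-0.0043,0.0224,0],0],
    [[-0.0043,0.0224,0],0],
  ],
)

```text
time_s: 11.9
tcp_pos: [0.5172, 0.0476, 0.2343]
ee_rot: [[0.987, -0.163, 0.0], [-0.163, -0.987, 0.0], [0.0, -0.0, -1.0]]
wrist_force: [0.0, -0.2, 0.3]
gripper_width: 1.005
gripper_force: 0.0
```

Call:
apply_moves(
  moves=[
    [[0,0,0.01],0],
    [[0,0,0.03],0],
    [[0,0,0.03],0],
    [[0,0,0],0],
    [[0,0,0],0],
  ],
)

```text
time_s: 12.32
tcp_pos: [0.5174, 0.0487, 0.1632]
ee_rot: [[0.987, -0.162, -0.003], [-0.162, -0.987, -0.002], [-0.003, 0.002, -1.0]]
wrist_force: [-0.3, 0.5, 1.2]
gripper_width: 0.999
gripper_force: 0.0
```

Call:
apply_moves(
  moves=[
    [[0,0,0.015],0],
    [[0,0,0.025],0],
    [[0,0,0.025],0],
    [[0,0,0.016],0],
    [[0,0,0.005],0],
  ],
)

```text
time_s: 12.73
tcp_pos: [0.5182, 0.0493, 0.0775]
ee_rot: [[0.987, -0.162, -0.001], [-0.162, -0.987, -0.001], [-0.001, 0.001, -1.0]]
wrist_force: [0.0, 0.0, 0.7]
gripper_width: 0.997
gripper_force: 0.0
```

Call:
apply_moves(
  moves=[
    [[0,0,0],0],
    [[0,0,0],0],
    [[0,0,0],0],
  ],
)

```text
time_s: 12.98
tcp_pos: [0.5198, 0.0498, 0.08]
ee_rot: [[0.987, -0.162, 0.004], [-0.162, -0.987, 0.001], [0.004, -0.002, -1.0]]
wrist_force: [-0.5, -0.4, -0.1]
gripper_width: 1.003
gripper_force: 0.0
```

```bash
python3 - <<'E'
from fit import *
s=r.sense();print(s["tcp_pos"])
p=imaging.capture("wrist");ps=imaging.capture("top")
for nm,c in(("w",p),("t",ps)):
    m=region(c,"spice_jar",(.5175,.049),.006,60)
    if m is not None: print(nm,*fit([(c,m)],"spice_jar",(.5175,.049),.006))
E
```

```text
[0.51982242 0.04980568 0.0800022 ]
w [0.51824158 0.04924708] 0.5414715159625311
t [ 0.27797207 -0.01509642] 1.5040322580645162
```

Call:
apply_moves(
  moves=[
    [[-0.002,0.0008,0.002],0],
    [[0,0,0],0],
    [[0,0,0],0],
  ],
)

```text
time_s: 13.43
tcp_pos: [0.5159, 0.0487, 0.076]
ee_rot: [[0.987, -0.162, -0.0], [-0.162, -0.987, -0.0], [-0.0, 0.0, -1.0]]
wrist_force: [-0.1, -0.7, 1.0]
gripper_width: 0.997
gripper_force: 0.0
```

Call:
apply_moves(
  moves=[
    [[0,0,0],0],
    [[0,0,0],0],
    [[0,0,0],0],
    [[0,0,0],0],
    [[0,0,0],0],
  ],
  hand=0.0,
)

```text
time_s: 13.85
tcp_pos: [0.5162, 0.0488, 0.076]
ee_rot: [[0.987, -0.162, 0.0], [-0.162, -0.987, -0.0], [0.0, 0.0, -1.0]]
wrist_force: [-0.2, 0.0, -0.2]
gripper_width: 0.708
gripper_force: 0.0
```

Call:
apply_moves(
  moves=[
    [[0,0,0],0],
    [[0,0,0],0],
    [[0,0,0],0],
    [[0,0,0],0],
    [[0,0,0],0],
  ],
)

```text
time_s: 14.27
tcp_pos: [0.5161, 0.0487, 0.076]
ee_rot: [[0.987, -0.162, -0.0], [-0.162, -0.987, -0.0], [-0.0, 0.0, -1.0]]
wrist_force: [0.8, -0.2, -0.3]
gripper_width: 0.461
gripper_force: 30.0
```

Call:
apply_moves(
  moves=[
    [[0,0,-0.008],0],
    [[0,0,-0.018],0],
    [[0,0,-0.026],0],
    [[0,0,-0.018],0],
    [[0,0,-0.008],0],
  ],
)

```text
time_s: 14.68
tcp_pos: [0.5176, 0.0492, 0.1572]
ee_rot: [[0.987, -0.162, 0.005], [-0.162, -0.987, 0.001], [0.005, -0.002, -1.0]]
wrist_force: [0.3, 1.0, -0.6]
gripper_width: 0.463
gripper_force: 30.0
```

Call:
apply_moves(
  moves=[
    [[-0.005,-0.011,0],0],
    [[-0.0104,-0.0225,0],0],
    [[-0.0104,-0.0225,0],0],
    [[-0.0104,-0.0225,0],0],
    [[-0.0104,-0.0225,0],0],
  ],
)

```text
time_s: 15.1
tcp_pos: [0.485, 0.157, 0.1528]
ee_rot: [[0.987, -0.163, -0.002], [-0.163, -0.987, -0.001], [-0.002, 0.001, -1.0]]
wrist_force: [1.3, 0.3, -1.2]
gripper_width: 0.461
gripper_force: 30.0
```

Call:
apply_moves(
  moves=[
    [[-0.0104,-0.0225,0],0],
    [[-0.0104,-0.0225,0],0],
    [[-0.0104,-0.0225,0],0],
    [[-0.005,-0.011,0],0],
    [[0,0,0],0],
  ],
)

```text
time_s: 15.52
tcp_pos: [0.4624, 0.2413, 0.153]
ee_rot: [[0.987, -0.159, -0.001], [-0.159, -0.987, -0.001], [-0.001, 0.001, -1.0]]
wrist_force: [-0.1, -0.3, -1.4]
gripper_width: 0.456
gripper_force: 30.0
```

Call:
apply_moves(
  moves=[
    [[0,0,0.01],0],
    [[0,0,0.02],0],
    [[0,0,0.01],0],
    [[0,0,0],0],
    [[0,0,0],0],
  ],
)

```text
time_s: 15.93
tcp_pos: [0.4634, 0.2381, 0.1131]
ee_rot: [[0.987, -0.163, -0.002], [-0.163, -0.987, -0.002], [-0.001, 0.002, -1.0]]
wrist_force: [-0.3, -0.3, 0.4]
gripper_width: 0.462
gripper_force: 30.0
```

Call:
apply_moves(
  moves=[
    [[0,0,0.01],0],
    [[0,0,0.006],0],
    [[0,0,0],0],
    [[0,0,0],0],
  ],
)

```text
time_s: 16.27
tcp_pos: [0.4635, 0.2391, 0.0978]
ee_rot: [[0.987, -0.162, -0.0], [-0.162, -0.987, -0.001], [-0.0, 0.001, -1.0]]
wrist_force: [-0.4, 1.3, -1.0]
gripper_width: 0.462
gripper_force: 30.0
```

Call:
apply_moves(
  moves=[
    [[0,0,0.0015],0],
    [[0,0,0],0],
    [[0,0,0],0],
  ],
)

```text
time_s: 16.52
tcp_pos: [0.4637, 0.2395, 0.0968]
ee_rot: [[0.987, -0.162, 0.0], [-0.162, -0.987, 0.0], [0.0, -0.0, -1.0]]
wrist_force: [0.3, -0.1, -1.1]
gripper_width: 0.461
gripper_force: 30.0
```

Call:
apply_moves(
  moves=[
    [[0,0,0.0015],0],
    [[0,0,0],0],
    [[0,0,0],0],
  ],
)

```text
time_s: 16.77
tcp_pos: [0.4635, 0.2393, 0.0951]
ee_rot: [[0.987, -0.162, 0.0], [-0.162, -0.987, -0.0], [0.0, 0.0, -1.0]]
wrist_force: [-0.5, 0.4, -0.5]
gripper_width: 0.459
gripper_force: 30.0
```

Call:
apply_moves(
  moves=[
    [[0,0,0.001],0],
    [[0,0,0],0],
    [[0,0,0],0],
  ],
)

```text
time_s: 17.02
tcp_pos: [0.4636, 0.2394, 0.0941]
ee_rot: [[0.987, -0.162, 0.0], [-0.162, -0.987, 0.0], [0.0, -0.0, -1.0]]
wrist_force: [-0.0, -0.1, -1.4]
gripper_width: 0.461
gripper_force: 30.0
```

Call:
apply_moves(
  moves=[
    [[0,0,0.001],0],
    [[0,0,0],0],
    [[0,0,0],0],
  ],
)

```text
time_s: 17.27
tcp_pos: [0.4638, 0.2394, 0.094]
ee_rot: [[0.987, -0.162, 0.001], [-0.162, -0.987, 0.0], [0.001, -0.0, -1.0]]
wrist_force: [-2.5, -0.8, 4.8]
gripper_width: 0.461
gripper_force: 30.0
```

Contact. I release, rise and go to the cup.

Call:
apply_moves(
  moves=[
    [[0,0,0],0],
    [[0,0,0],0],
    [[0,0,0],0],
    [[0,0,0],0],
    [[0,0,0],0],
  ],
  hand=0.087,
)

```text
time_s: 17.68
tcp_pos: [0.4635, 0.2393, 0.0928]
ee_rot: [[0.987, -0.162, -0.0], [-0.162, -0.987, -0.0], [-0.0, 0.0, -1.0]]
wrist_force: [0.5, 0.1, 0.3]
gripper_width: 0.752
gripper_force: 0.0
```

Call:
apply_moves(
  moves=[
    [[0,0,0],0],
    [[0,0,0],0],
    [[0,0,0],0],
    [[0,0,-0.005],0],
    [[0,0,-0.02],0],
  ],
)

```text
time_s: 18.1
tcp_pos: [0.4618, 0.2379, 0.1158]
ee_rot: [[0.987, -0.163, -0.006], [-0.163, -0.987, -0.004], [-0.005, 0.005, -1.0]]
wrist_force: [-0.2, -0.2, -0.5]
gripper_width: 0.991
gripper_force: 0.0
```

Call:
apply_moves(
  moves=[
    [[0,0,-0.03],0],
    [[0,0,-0.03],0],
    [[0,0,-0.02],0],
    [[0,0,0],0],
    [[0,0,0],0],
  ],
)

```text
time_s: 18.52
tcp_pos: [0.464, 0.2398, 0.1997]
ee_rot: [[0.987, -0.162, 0.002], [-0.162, -0.987, 0.003], [0.002, -0.003, -1.0]]
wrist_force: [0.3, -0.6, -0.6]
gripper_width: 0.998
gripper_force: 0.0
```

```bash
python3 - <<'E'
from fit import *
s=r.sense();print(s["tcp_pos"],s["gripper_width"],s["time_s"],np.round(s["joints"],1))
p=imaging.capture("wrist");ps=imaging.capture("side");pt=imaging.capture("top")
for n,q,z in(("pepper_mill",(.593,.2525),.024),("spice_jar",(.4637,.2394),.024),("pale_cup",(.566,-.0363),.006),("plate",(.54,-.26),0)):
  for nm,c in(("w",p),("s",ps),("t",pt)):
    m=region(c,n,q,z,60)
    if m is not None: print(nm,n,*fit([(c,m)],n,q,z))
E
```

```text
[0.46396674 0.23977673 0.19966679] 0.9984680602552476 18.5167 [ 45.1  13.  -16.   -0.  -60.7  35.5]
w pepper_mill [0.59519339 0.25340949] 0.048253436575604665
s pepper_mill [0.59456756 0.25147036] 0.15083940129449838
t pepper_mill [0.5934963  0.25289401] 0.10689724919093851
w spice_jar [0.4653843  0.23977055] 0.062033398821218076
s spice_jar [ 1.59230937 -3.102975  ] 1.0
t spice_jar [0.46480922 0.24052268] 2.3814858490566038
w pale_cup [ 0.56681874 -0.03640619] 0.08943736730360934
s pale_cup [ 0.56641016 -0.04365352] 0.45509453781512604
t pale_cup [ 0.56771098 -0.03621822] 0.08522727272727272
s plate [ 0.54689216 -0.26451505] 0.7105334051724138
t plate [ 0.54007149 -0.26098193] 0.02327127659574468
  return _methods._mean(a, axis=axis, dtype=dtype,
  ret = um.true_divide(
```

Both stand on the block. I go over the pale cup, then turn 90° so the fingers close along tray x, clear of the brown cup.

Call:
apply_moves(
  moves=[
    [[0.0075,0.013,0],0],
    [[0.0146,0.0256,0],0],
    [[0.0146,0.0256,0],0],
    [[0.0146,0.0256,0],0],
    [[0.0146,0.0256,0],0],
  ],
)

```text
time_s: 19.68
tcp_pos: [0.5101, 0.1137, 0.1982]
ee_rot: [[0.987, -0.162, 0.0], [-0.162, -0.987, 0.0], [0.0, -0.0, -1.0]]
wrist_force: [0.1, 0.5, -0.4]
gripper_width: 1.003
gripper_force: 0.0
```

Call:
apply_moves(
  moves=[
    [[0.0146,0.0256,0],0],
    [[0.0146,0.0256,0],0],
    [[0.0146,0.0256,0],0],
    [[0.0146,0.0256,0],0],
    [[0.0146,0.0256,0],0],
  ],
)

```text
time_s: 20.1
tcp_pos: [0.5615, -0.0248, 0.1982]
ee_rot: [[0.987, -0.162, 0.0], [-0.162, -0.987, 0.0], [0.0, -0.0, -1.0]]
wrist_force: [1.3, 0.0, -0.3]
gripper_width: 0.998
gripper_force: 0.0
```

Call:
apply_moves(
  moves=[
    [[0.0075,0.013,0],0],
    [[0,0,0.005],6.9],
    [[0,0,0.005],7],
    [[0,0,0.005],7],
    [[0,0,0.005],7],
  ],
)

```text
time_s: 20.52
tcp_pos: [0.5665, -0.0378, 0.1778]
ee_rot: [[0.792, -0.61, -0.0], [-0.61, -0.792, 0.0], [-0.0, 0.0, -1.0]]
wrist_force: [0.7, -0.6, 0.1]
gripper_width: 1.0
gripper_force: 0.0
```

Call:
apply_moves(
  moves=[
    [[0,0,0.005],7],
    [[0,0,0.005],7],
    [[0,0,0.005],7],
    [[0,0,0.005],7],
    [[0,0,0.005],7],
  ],
)

```text
time_s: 20.93
tcp_pos: [0.5665, -0.0375, 0.1528]
ee_rot: [[0.299, -0.954, 0.0], [-0.954, -0.299, -0.0], [0.0, -0.0, -1.0]]
wrist_force: [0.0, -0.5, 0.2]
gripper_width: 0.999
gripper_force: 0.0
```

Call:
apply_moves(
  moves=[
    [[0,0,0.005],7],
    [[0,0,0.005],7],
    [[0,0,0.005],7],
    [[0,0,0],6.1],
    [[0,0,0],0],
  ],
)

```text
time_s: 21.35
tcp_pos: [0.5662, -0.0375, 0.1376]
ee_rot: [[-0.164, -0.986, -0.001], [-0.986, 0.164, -0.0], [0.0, 0.001, -1.0]]
wrist_force: [0.8, 0.0, 0.3]
gripper_width: 0.996
gripper_force: 0.0
```

```bash
python3 - <<'E'
from fit import *
s=r.sense();print(s["tcp_pos"],np.round(s["ee_rot"],3).tolist(),s["time_s"],np.round(s["joints"],1))
p=imaging.capture("wrist");cv2.imwrite("pics/w5.png",p["frame"])
for n,q,z in(("pale_cup",(.566,-.0363),.006),("brown_cup",(.579,.04),.006),("plate",(.54,-.26),0)):
    m=region(p,n,q,z,60)
    if m is not None: print(n,*fit([(p,m)],n,q,z))
E
```

```text
[ 0.56621333 -0.03750556  0.13764912] [[-0.164, -0.986, -0.001], [-0.986, 0.164, -0.0], [0.0, 0.001, -1.0]] 21.35 [ 12.6  20.8 -14.6  -0.  -54.6 -22. ]
pale_cup [ 0.56633954 -0.0373806 ] 0.026069165786694826
brown_cup [0.57912548 0.03893093] 1.1961487003058104
plate [ 0.53932231 -0.26049273] 0.0452991452991453
```

View pics/w5.png

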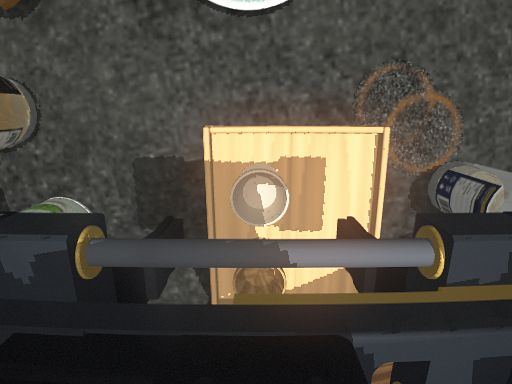

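Wrist view: the pale cup at (260,197) is right under the gripper and the brown cup at (258,280) is clear. I descend and grip.

Call:
apply_moves(
  moves=[
    [[0,0,0.012],0],
    [[0,0,0.025],0],
    [[0,0,0.025],0],
    [[0,0,0.02],0],
    [[0,0,0.012],0],
  ],
)

```text
time_s: 21.97
tcp_pos: [0.5652, -0.0376, 0.0419]
ee_rot: [[-0.161, -0.987, -0.003], [-0.987, 0.161, -0.0], [0.001, 0.003, -1.0]]
wrist_force: [-0.5, -0.8, -0.1]
gripper_width: 0.998
gripper_force: 0.0
```

Call:
apply_moves(
  moves=[
    [[0,0,0.007],0],
    [[0,0,0],0],
    [[0,0,0],0],
    [[0,0,0],0],
  ],
)

```text
time_s: 22.3
tcp_pos: [0.5674, -0.0373, 0.0382]
ee_rot: [[-0.162, -0.987, 0.002], [-0.987, 0.162, 0.0], [-0.001, -0.002, -1.0]]
wrist_force: [0.9, 0.0, -0.6]
gripper_width: 0.997
gripper_force: 0.0
```

Call:
apply_moves(
  moves=[
    [[0,0.0005,0.004],0],
    [[0,0,0],0],
    [[0,0,0],0],
  ],
)

```text
time_s: 22.55
tcp_pos: [0.566, -0.0373, 0.0334]
ee_rot: [[-0.162, -0.987, 0.001], [-0.987, 0.162, 0.0], [-0.0, -0.0, -1.0]]
wrist_force: [-0.1, 0.6, 0.1]
gripper_width: 0.999
gripper_force: 0.0
```

Call:
apply_moves(
  moves=[
    [[0,0,0],0],
    [[0,0,0],0],
    [[0,0,0],0],
    [[0,0,0],0],
    [[0,0,0],0],
  ],
  hand=0.0,
)

```text
time_s: 22.97
tcp_pos: [0.566, -0.0374, 0.0331]
ee_rot: [[-0.162, -0.987, 0.0], [-0.987, 0.162, 0.0], [-0.0, -0.0, -1.0]]
wrist_force: [0.1, 0.6, -0.1]
gripper_width: 0.706
gripper_force: 0.0
```

Call:
apply_moves(
  moves=[
    [[0,0,0],0],
    [[0,0,0],0],
    [[0,0,0],0],
    [[0,0,0],0],
  ],
)

```text
time_s: 23.3
tcp_pos: [0.566, -0.0374, 0.0331]
ee_rot: [[-0.162, -0.987, 0.0], [-0.987, 0.162, -0.0], [0.0, -0.0, -1.0]]
wrist_force: [-0.4, 0.2, -0.4]
gripper_width: 0.518
gripper_force: 29.5
```

Call:
apply_moves(
  moves=[
    [[0,0,-0.006],0],
    [[0,0,-0.016],0],
    [[0,0,-0.02],0],
    [[0,0,-0.014],0],
    [[0,0,-0.006],0],
  ],
)

```text
time_s: 23.72
tcp_pos: [0.5673, -0.0372, 0.0976]
ee_rot: [[-0.162, -0.987, 0.004], [-0.987, 0.162, 0.0], [-0.001, -0.004, -1.0]]
wrist_force: [0.6, 0.7, -1.1]
gripper_width: 0.524
gripper_force: 29.5
```

Call:
apply_moves(
  moves=[
    [[0.011,-0.0005,0],0],
    [[0.0225,-0.0011,0],0],
    [[0.0225,-0.0011,0],0],
    [[0.0225,-0.0011,0],0],
    [[0.0225,-0.0011,0],0],
  ],
)

```text
time_s: 24.13
tcp_pos: [0.5531, -0.1392, 0.0939]
ee_rot: [[-0.162, -0.987, -0.002], [-0.987, 0.162, 0.0], [0.0, 0.002, -1.0]]
wrist_force: [0.5, -0.5, -0.0]
gripper_width: 0.519
gripper_force: 29.6
```

Call:
apply_moves(
  moves=[
    [[0.0225,-0.0011,0],0],
    [[0.0225,-0.0011,0],0],
    [[0.0225,-0.0011,0],0],
    [[0.0225,-0.0011,0],0],
    [[0.0225,-0.0011,0],0],
  ],
)

```text
time_s: 24.55
tcp_pos: [0.5401, -0.2512, 0.0938]
ee_rot: [[-0.163, -0.987, -0.002], [-0.987, 0.163, 0.001], [-0.0, 0.003, -1.0]]
wrist_force: [0.1, -0.1, 0.0]
gripper_width: 0.521
gripper_force: 29.6
```

Call:
apply_moves(
  moves=[
    [[0.011,-0.0005,0],0],
    [[0,0,0],0],
    [[0,0,0],0],
    [[0,0,0],0],
  ],
)

```text
time_s: 24.88
tcp_pos: [0.5399, -0.2601, 0.0945]
ee_rot: [[-0.162, -0.987, -0.001], [-0.987, 0.162, 0.0], [-0.0, 0.001, -1.0]]
wrist_force: [-0.3, 0.1, -0.1]
gripper_width: 0.519
gripper_force: 29.6
```

```bash
python3 - <<'E'
from fit import *
s=r.sense();print(s["tcp_pos"],s["time_s"],np.round(s["joints"],1),s["gripper_width"])
p=imaging.capture("wrist");cv2.imwrite("pics/w6.png",p["frame"])
for n,q,z in(("pale_cup",(.54,-.261),.07),("plate",(.54,-.26),0)):
    m=region(p,n,q,z,60)
    if m is not None: print(n,*fit([(p,m)],n,q,z))
E
```

```text
[ 0.53987153 -0.26010854  0.09452626] 24.8833 [-10.3  26.3 -12.8  -0.  -51.    0.9] 0.5193638441085688
pale_cup [ 0.53984428 -0.26116771] 0.676920667052246
plate [ 0.53915896 -0.26125427] 0.4999683082968879
```

View pics/w6.png

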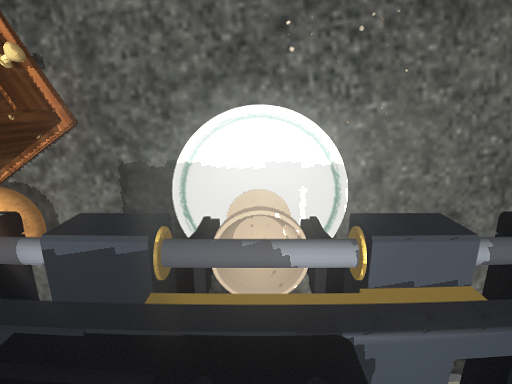

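The cup is held upright at (260,250), over the plate whose centre is around (260,190) at a lower depth. I lower it.

Call:
apply_moves(
  moves=[
    [[0,0,0.01],0],
    [[0,0,0.02],0],
    [[0,0,0.015],0],
    [[0,0,0.007],0],
    [[0,0,0],0],
  ],
)

```text
time_s: 25.45
tcp_pos: [0.5388, -0.2599, 0.0407]
ee_rot: [[-0.162, -0.987, -0.005], [-0.987, 0.162, 0.001], [-0.0, 0.005, -1.0]]
wrist_force: [-0.5, 0.2, -0.4]
gripper_width: 0.522
gripper_force: 29.6
```

Call:
apply_moves(
  moves=[
    [[0,0,0.003],0],
    [[0,0,0],0],
    [[0,0,0],0],
  ],
)

```text
time_s: 25.7
tcp_pos: [0.5408, -0.2607, 0.0408]
ee_rot: [[-0.162, -0.987, 0.001], [-0.987, 0.162, -0.0], [0.0, -0.001, -1.0]]
wrist_force: [-0.4, 0.2, -0.3]
gripper_width: 0.522
gripper_force: 29.6
```

Call:
apply_moves(
  moves=[
    [[0,0,0.003],0],
    [[0,0,0],0],
    [[0,0,0],0],
  ],
)

```text
time_s: 25.95
tcp_pos: [0.5403, -0.2607, 0.0373]
ee_rot: [[-0.162, -0.987, 0.0], [-0.987, 0.162, -0.0], [-0.0, -0.0, -1.0]]
wrist_force: [-1.1, -0.8, 0.1]
gripper_width: 0.522
gripper_force: 29.6
```

Call:
apply_moves(
  moves=[
    [[0,0,0.0015],0],
    [[0,0,0],0],
    [[0,0,0],0],
  ],
)

```text
time_s: 26.2
tcp_pos: [0.5406, -0.2608, 0.0363]
ee_rot: [[-0.162, -0.987, 0.001], [-0.987, 0.162, -0.001], [0.0, -0.001, -1.0]]
wrist_force: [-1.0, 1.3, 3.7]
gripper_width: 0.516
gripper_force: 29.3
```

Call:
apply_moves(
  moves=[
    [[0,0,0],0],
    [[0,0,0],0],
    [[0,0,0],0],
    [[0,0,0],0],
    [[0,0,0],0],
  ],
  hand=0.087,
)

```text
time_s: 26.62
tcp_pos: [0.5401, -0.2606, 0.0352]
ee_rot: [[-0.162, -0.987, -0.0], [-0.987, 0.162, 0.0], [-0.0, 0.0, -1.0]]
wrist_force: [-0.1, -0.2, 0.5]
gripper_width: 0.815
gripper_force: 0.0
```

Call:
apply_moves(
  moves=[
    [[0,0,0],0],
    [[0,0,0],0],
    [[0,0,0],0],
    [[0,0,-0.005],0],
    [[0,0,-0.02],0],
  ],
)

```text
time_s: 27.03
tcp_pos: [0.5378, -0.26, 0.0579]
ee_rot: [[-0.163, -0.987, -0.007], [-0.987, 0.163, 0.002], [-0.001, 0.007, -1.0]]
wrist_force: [0.0, 0.3, -0.7]
gripper_width: 0.993
gripper_force: 0.0
```

Call:
apply_moves(
  moves=[
    [[0,0,-0.03],0],
    [[0,0,-0.04],0],
    [[0,0,-0.04],0],
    [[0,0,-0.025],0],
    [[0,0,0],0],
  ],
)

```text
time_s: 27.45
tcp_pos: [0.5437, -0.2621, 0.2036]
ee_rot: [[-0.161, -0.987, 0.014], [-0.987, 0.161, -0.005], [0.003, -0.014, -1.0]]
wrist_force: [1.0, 0.2, 0.8]
gripper_width: 1.001
gripper_force: 0.0
```

```bash
python3 - <<'E'
from fit import *
s=r.sense();print(s["tcp_pos"],s["time_s"],np.round(s["joints"],1),s["gripper_width"])
p=imaging.capture("wrist");t=imaging.capture("top");cv2.imwrite("pics/w7.png",p["frame"])
for n,q,z in(("pale_cup",(.54,-.261),.008),("plate",(.54,-.26),0)):
  for c in(p,t):
    m=region(c,n,q,z,60)
    if m is not None: print(n,*fit([(c,m)],n,q,z))
E
```

```text
[ 0.54372499 -0.26205602  0.20360563] 27.45 [-10.3  20.3  -5.1   0.2 -63.8   1. ] 1.000908799870919
pale_cup [ 0.5410208  -0.26014069] 0.03322528363047002
pale_cup [ 0.54337574 -0.25445148] 1.1632922535211268
plate [ 0.5393906  -0.26131452] 0.20223295339923342
plate [ 0.53996102 -0.26065595] 0.6543890177880897
```

View pics/w7.png

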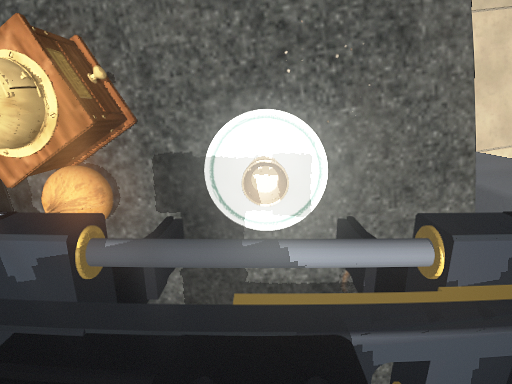

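The cup stands upright in the middle of the plate (266,182). I turn back and fetch the jar.

Call:
apply_moves(
  moves=[
    [[0,0,0],-6.9],
    [[0,0,0],-7],
    [[0,0,0],-7],
    [[0,0,0],-7],
    [[0,0,0],-7],
  ],
)

```text
time_s: 28.17
tcp_pos: [0.5397, -0.2605, 0.1939]
ee_rot: [[0.437, -0.9, -0.003], [-0.9, -0.437, 0.001], [-0.002, 0.002, -1.0]]
wrist_force: [0.9, 0.4, 0.8]
gripper_width: 1.0
gripper_force: 0.0
```

Call:
apply_moves(
  moves=[
    [[0,0,0],-7],
    [[0,0,0],-7],
    [[0,0,0],-7],
    [[0,0,0],-7],
    [[0,0,0],-7],
  ],
)

```text
time_s: 28.58
tcp_pos: [0.5397, -0.2605, 0.1939]
ee_rot: [[0.874, -0.486, -0.003], [-0.486, -0.874, 0.001], [-0.003, 0.001, -1.0]]
wrist_force: [-0.3, 0.0, 0.8]
gripper_width: 1.001
gripper_force: 0.0
```

Call:
apply_moves(
  moves=[
    [[0,0,0],-7],
    [[0,0,0],-7],
    [[0,0,0],-6.1],
    [[0,0,0],0],
    [[0,0,0],0],
  ],
)

```text
time_s: 29.0
tcp_pos: [0.5398, -0.2605, 0.1944]
ee_rot: [[0.986, -0.165, -0.002], [-0.165, -0.986, 0.0], [-0.002, -0.0, -1.0]]
wrist_force: [0.1, -0.4, 0.8]
gripper_width: 0.996
gripper_force: 0.0
```

Call:
apply_moves(
  moves=[
    [[-0.0054,-0.017,0],0],
    [[-0.0113,-0.0343,0],0],
    [[-0.0113,-0.0343,0],0],
    [[-0.0113,-0.0343,0],0],
    [[-0.0113,-0.0343,0],0],
  ],
)

```text
time_s: 29.42
tcp_pos: [0.5146, -0.0991, 0.195]
ee_rot: [[0.986, -0.166, -0.001], [-0.166, -0.986, -0.0], [-0.001, 0.0, -1.0]]
wrist_force: [1.4, 0.6, -0.1]
gripper_width: 1.003
gripper_force: 0.0
```

Call:
apply_moves(
  moves=[
    [[-0.0113,-0.0343,0],0],
    [[-0.0113,-0.0343,0],0],
    [[-0.0113,-0.0343,0],0],
    [[-0.0113,-0.0343,0],0],
    [[-0.0113,-0.0343,0],0],
  ],
)

```text
time_s: 29.83
tcp_pos: [0.4867, 0.0797, 0.1954]
ee_rot: [[0.986, -0.165, -0.0], [-0.165, -0.986, -0.0], [-0.0, 0.0, -1.0]]
wrist_force: [-0.4, 0.4, 0.1]
gripper_width: 0.998
gripper_force: 0.0
```

Call:
apply_moves(
  moves=[
    [[-0.0113,-0.0343,0],0],
    [[-0.0113,-0.0343,0],0],
    [[-0.0113,-0.0343,0],0],
    [[-0.0113,-0.0343,0],0],
    [[-0.0054,-0.017,0],0],
  ],
)

```text
time_s: 30.25
tcp_pos: [0.4619, 0.2417, 0.1953]
ee_rot: [[0.987, -0.162, 0.0], [-0.162, -0.987, 0.0], [0.0, -0.0, -1.0]]
wrist_force: [0.3, 0.0, -0.1]
gripper_width: 0.998
gripper_force: 0.0
```

Call:
apply_moves(
  moves=[
    [[0,0,0],0],
    [[0,0,0],0],
    [[0,0,0],0],
  ],
)

```text
time_s: 30.5
tcp_pos: [0.4623, 0.2378, 0.1951]
ee_rot: [[0.987, -0.164, -0.001], [-0.164, -0.987, -0.001], [-0.001, 0.001, -1.0]]
wrist_force: [0.7, -0.4, 0.4]
gripper_width: 0.999
gripper_force: 0.0
```

Call:
apply_moves(
  moves=[
    [[0.0011,-0.0018,0.012],0],
    [[0,0,0.025],0],
    [[0,0,0.025],0],
    [[0,0,0.022],0],
    [[0,0,0.01],0],
  ],
)

```text
time_s: 30.92
tcp_pos: [0.4626, 0.2374, 0.0988]
ee_rot: [[0.986, -0.166, -0.004], [-0.166, -0.986, -0.003], [-0.004, 0.004, -1.0]]
wrist_force: [-0.0, 1.1, -0.1]
gripper_width: 1.001
gripper_force: 0.0
```

Call:
apply_moves(
  moves=[
    [[0,0,0.005],0],
    [[0,0,0],0],
    [[0,0,0],0],
    [[0,0,0],0],
  ],
)

```text
time_s: 31.25
tcp_pos: [0.4648, 0.2406, 0.0979]
ee_rot: [[0.987, -0.163, 0.002], [-0.163, -0.987, 0.002], [0.002, -0.002, -1.0]]
wrist_force: [0.4, -0.1, 0.1]
gripper_width: 1.0
gripper_force: 0.0
```

Call:
apply_moves(
  moves=[
    [[-0.0009,0.001,0.004],0],
    [[0,0,0],0],
    [[0,0,0],0],
  ],
)

```text
time_s: 31.5
tcp_pos: [0.4628, 0.2393, 0.0928]
ee_rot: [[0.987, -0.162, 0.0], [-0.162, -0.987, 0.0], [0.0, -0.0, -1.0]]
wrist_force: [0.0, 0.2, -0.5]
gripper_width: 1.001
gripper_force: 0.0
```

Call:
apply_moves(
  moves=[
    [[0,0,0],0],
    [[0,0,0],0],
    [[0,0,0],0],
    [[0,0,0],0],
    [[0,0,0],0],
  ],
  hand=0.0,
)

```text
time_s: 31.92
tcp_pos: [0.4629, 0.2393, 0.0926]
ee_rot: [[0.987, -0.162, 0.0], [-0.162, -0.987, 0.0], [0.0, -0.0, -1.0]]
wrist_force: [-0.2, -0.3, -0.2]
gripper_width: 0.708
gripper_force: 0.0
```

Call:
apply_moves(
  moves=[
    [[0,0,0],0],
    [[0,0,0],0],
    [[0,0,0],0],
    [[0,0,0],0],
    [[0,0,0],0],
  ],
)

```text
time_s: 32.33
tcp_pos: [0.4629, 0.2393, 0.0925]
ee_rot: [[0.987, -0.162, 0.0], [-0.162, -0.987, 0.0], [0.0, -0.0, -1.0]]
wrist_force: [0.4, 0.7, -0.2]
gripper_width: 0.465
gripper_force: 30.0
```

Call:
apply_moves(
  moves=[
    [[0,0,-0.008],0],
    [[0,0,-0.016],0],
    [[0,0,-0.022],0],
    [[0,0,-0.014],0],
    [[0,0,-0.006],0],
  ],
)

```text
time_s: 32.75
tcp_pos: [0.4639, 0.24, 0.1613]
ee_rot: [[0.987, -0.162, 0.004], [-0.162, -0.987, 0.003], [0.003, -0.003, -1.0]]
wrist_force: [0.4, 0.2, -1.1]
gripper_width: 0.463
gripper_force: 30.0
```

Call:
apply_moves(
  moves=[
    [[0.005,0.011,0],0],
    [[0.0104,0.0225,0],0],
    [[0.0104,0.0225,0],0],
    [[0.0104,0.0225,0],0],
    [[0.0104,0.0225,0],0],
  ],
)

```text
time_s: 33.17
tcp_pos: [0.4917, 0.1301, 0.1575]
ee_rot: [[0.987, -0.162, -0.002], [-0.162, -0.987, -0.001], [-0.002, 0.001, -1.0]]
wrist_force: [-0.1, 0.1, -0.5]
gripper_width: 0.458
gripper_force: 30.0
```

Call:
apply_moves(
  moves=[
    [[0.0104,0.0225,0],0],
    [[0.0104,0.0225,0],0],
    [[0.0104,0.0225,0],0],
    [[0.005,0.011,0],0],
    [[0,0,0],0],
  ],
)

```text
time_s: 33.58
tcp_pos: [0.5149, 0.0461, 0.1575]
ee_rot: [[0.986, -0.166, -0.002], [-0.166, -0.986, -0.001], [-0.002, 0.001, -1.0]]
wrist_force: [-0.2, 1.2, -1.9]
gripper_width: 0.462
gripper_force: 30.0
```

Call:
apply_moves(
  moves=[
    [[0,0,0.012],0],
    [[0,0,0.025],0],
    [[0,0,0.02],0],
    [[0,0,0.006],0],
    [[0,0,0],0],
  ],
)

```text
time_s: 34.0
tcp_pos: [0.5138, 0.0486, 0.0936]
ee_rot: [[0.987, -0.162, -0.005], [-0.162, -0.987, -0.002], [-0.004, 0.003, -1.0]]
wrist_force: [-0.1, -0.6, -0.9]
gripper_width: 0.458
gripper_force: 30.0
```

Call:
apply_moves(
  moves=[
    [[0,0,0],0],
    [[0,0,0],0],
  ],
)

```text
time_s: 34.17
tcp_pos: [0.5163, 0.0493, 0.0967]
ee_rot: [[0.987, -0.161, 0.002], [-0.161, -0.987, 0.001], [0.002, -0.001, -1.0]]
wrist_force: [-0.1, -0.2, -0.9]
gripper_width: 0.461
gripper_force: 30.0
```

Call:
apply_moves(
  moves=[
    [[-0.0004,0.0004,0.008],0],
    [[0,0,0.006],0],
    [[0,0,0.002],0],
    [[0,0,0],0],
    [[0,0,0],0],
  ],
)

```text
time_s: 34.58
tcp_pos: [0.5149, 0.0483, 0.0794]
ee_rot: [[0.987, -0.162, -0.0], [-0.162, -0.987, -0.0], [-0.0, 0.0, -1.0]]
wrist_force: [-0.7, -0.2, -1.0]
gripper_width: 0.462
gripper_force: 30.0
```

Call:
apply_moves(
  moves=[
    [[0,0,0.0015],0],
    [[0,0,0],0],
    [[0,0,0],0],
  ],
)

```text
time_s: 34.83
tcp_pos: [0.515, 0.0483, 0.0781]
ee_rot: [[0.987, -0.162, 0.0], [-0.162, -0.987, 0.0], [0.0, -0.0, -1.0]]
wrist_force: [-0.1, 0.2, -1.0]
gripper_width: 0.462
gripper_force: 30.0
```

Call:
apply_moves(
  moves=[
    [[0.0004,-0.0004,0.0015],0],
    [[0,0,0],0],
    [[0,0,0],0],
  ],
)

```text
time_s: 35.08
tcp_pos: [0.5154, 0.0487, 0.0765]
ee_rot: [[0.987, -0.162, -0.0], [-0.162, -0.987, -0.0], [-0.0, 0.0, -1.0]]
wrist_force: [0.5, 0.4, -0.8]
gripper_width: 0.463
gripper_force: 30.0
```

Call:
apply_moves(
  moves=[
    [[0,0,0.001],0],
    [[0,0,0],0],
    [[0,0,0],0],
  ],
)

```text
time_s: 35.33
tcp_pos: [0.5154, 0.0487, 0.0755]
ee_rot: [[0.987, -0.162, -0.0], [-0.162, -0.987, -0.0], [-0.0, 0.0, -1.0]]
wrist_force: [0.1, -0.3, -0.2]
gripper_width: 0.46
gripper_force: 30.0
```

Call:
apply_moves(
  moves=[
    [[0,0,0.0007],0],
    [[0,0,0],0],
    [[0,0,0],0],
  ],
)

```text
time_s: 35.58
tcp_pos: [0.5154, 0.0486, 0.0748]
ee_rot: [[0.987, -0.162, -0.0], [-0.162, -0.987, -0.0], [-0.0, 0.0, -1.0]]
wrist_force: [0.8, 0.7, -1.4]
gripper_width: 0.462
gripper_force: 30.0
```

Call:
apply_moves(
  moves=[
    [[0,0,0.0007],0],
    [[0,0,0],0],
    [[0,0,0],0],
  ],
)

```text
time_s: 35.83
tcp_pos: [0.5157, 0.0487, 0.0745]
ee_rot: [[0.987, -0.162, 0.001], [-0.162, -0.987, 0.0], [0.001, -0.0, -1.0]]
wrist_force: [-1.3, -0.1, 3.1]
gripper_width: 0.459
gripper_force: 30.0
```

Contact at home. I release, rise and measure.

Call:
apply_moves(
  moves=[
    [[0,0,0],0],
    [[0,0,0],0],
    [[0,0,0],0],
    [[0,0,0],0],
    [[0,0,0],0],
  ],
  hand=0.087,
)

```text
time_s: 36.25
tcp_pos: [0.5154, 0.0487, 0.0741]
ee_rot: [[0.987, -0.162, -0.0], [-0.162, -0.987, -0.0], [-0.0, 0.0, -1.0]]
wrist_force: [-0.6, -0.2, -0.1]
gripper_width: 0.756
gripper_force: 0.0
```

Call:
apply_moves(
  moves=[
    [[0,0,0],0],
    [[0,0,0],0],
    [[0,0,0],0],
    [[0,0,-0.005],0],
    [[0,0,-0.02],0],
  ],
)

```text
time_s: 36.67
tcp_pos: [0.5132, 0.048, 0.0969]
ee_rot: [[0.987, -0.163, -0.007], [-0.163, -0.987, -0.002], [-0.006, 0.003, -1.0]]
wrist_force: [-0.1, -0.2, -0.2]
gripper_width: 0.992
gripper_force: 0.0
```

Call:
apply_moves(
  moves=[
    [[0,0,-0.035],0],
    [[0,0,-0.04],0],
    [[0,0,-0.035],0],
    [[0,0,-0.025],0],
    [[0,0,0],0],
  ],
)

```text
time_s: 37.08
tcp_pos: [0.5187, 0.0493, 0.2412]
ee_rot: [[0.987, -0.161, 0.013], [-0.161, -0.987, 0.003], [0.012, -0.005, -1.0]]
wrist_force: [1.0, -0.2, 0.7]
gripper_width: 0.996
gripper_force: 0.0
```

Call:
apply_moves(
  moves=[
    [[0,0,0],0],
    [[0,0,0],0],
  ],
)

```text
time_s: 37.25
tcp_pos: [0.5147, 0.0486, 0.2336]
ee_rot: [[0.987, -0.163, -0.001], [-0.163, -0.987, 0.0], [-0.001, 0.0, -1.0]]
wrist_force: [0.4, -0.4, 0.3]
gripper_width: 0.999
gripper_force: 0.0
```

```bash
python3 - <<'E'
from fit import *
s=r.sense();print(s["tcp_pos"],s["time_s"],np.round(s["ee_rot"],3).tolist())
cs=[imaging.capture(c) for c in("wrist","top")]
for n,q,z in(("spice_jar",(.517,.049),.006),("brown_cup",(.579,.04),.006),("pepper_mill",(.5932,.2525),.024)):
  for c in cs:
    m=region(c,n,q,z,60)
    if m is not None: print(n,*fit([(c,m)],n,q,z))
E
```

```text
[0.5146792  0.04857408 0.23361883] 37.25 [[0.987, -0.163, -0.001], [-0.163, -0.987, 0.0], [-0.001, 0.0, -1.0]]
spice_jar [0.51795537 0.04929277] 0.05460787089467724
spice_jar [0.51605065 0.04989514] 0.21452702702702703
brown_cup [0.57942468 0.03995259] 0.024491094147582698
pepper_mill [0.59451199 0.25446572] 0.10869241461477364
```

The jar is back within about 1 mm. Now the mill.

Call:
apply_moves(
  moves=[
    [[0.0022,-0.0107,0],0],
    [[0.0044,-0.0214,0],0],
    [[0.0044,-0.0214,0],0],
    [[0.0044,-0.0214,0],0],
    [[0.0044,-0.0214,0],0],
  ],
)

```text
time_s: 38.07
tcp_pos: [0.5512, 0.1421, 0.2341]
ee_rot: [[0.987, -0.162, 0.0], [-0.162, -0.987, 0.0], [0.0, -0.0, -1.0]]
wrist_force: [0.4, -0.4, 0.8]
gripper_width: 0.999
gripper_force: 0.0
```

Call:
apply_moves(
  moves=[
    [[0.0044,-0.0214,0],0],
    [[0.0044,-0.0214,0],0],
    [[0.0044,-0.0214,0],0],
    [[0.0044,-0.0214,0],0],
    [[0.0044,-0.0214,0],0],
  ],
)

```text
time_s: 38.48
tcp_pos: [0.5901, 0.2444, 0.2339]
ee_rot: [[0.987, -0.162, -0.0], [-0.162, -0.987, -0.0], [-0.0, 0.0, -1.0]]
wrist_force: [0.1, -0.0, -0.1]
gripper_width: 1.004
gripper_force: 0.0
```

Call:
apply_moves(
  moves=[
    [[0.0022,-0.0107,0],0],
    [[0,0,0],0],
    [[0,0,0],0],
    [[0,0,0],0],
  ],
)

```text
time_s: 38.82
tcp_pos: [0.5932, 0.2521, 0.2341]
ee_rot: [[0.987, -0.163, -0.001], [-0.163, -0.987, -0.0], [-0.001, 0.001, -1.0]]
wrist_force: [-0.7, 0.3, -0.4]
gripper_width: 1.003
gripper_force: 0.0
```

Descend 0.090 to z≈0.144.

Call:
apply_moves(
  moves=[
    [[0,0,0.012],0],
    [[0,0,0.022],0],
    [[0,0,0.022],0],
    [[0,0,0.018],0],
    [[0,0,0.008],0],
  ],
)

```text
time_s: 39.23
tcp_pos: [0.592, 0.2508, 0.1498]
ee_rot: [[0.986, -0.164, -0.004], [-0.164, -0.986, -0.002], [-0.004, 0.003, -1.0]]
wrist_force: [-0.3, -0.1, -0.7]
gripper_width: 1.0
gripper_force: 0.0
```

Call:
apply_moves(
  moves=[
    [[0,0,0.004],0],
    [[0,0,0],0],
    [[0,0,0],0],
    [[0,0,0],0],
  ],
)

```text
time_s: 39.57
tcp_pos: [0.5944, 0.253, 0.1498]
ee_rot: [[0.987, -0.162, 0.002], [-0.162, -0.987, 0.001], [0.002, -0.002, -1.0]]
wrist_force: [-0.8, 0.3, 0.4]
gripper_width: 0.997
gripper_force: 0.0
```

Call:
apply_moves(
  moves=[
    [[-0.0005,0.0003,0.005],0],
    [[0,0,0],0],
    [[0,0,0],0],
  ],
)

```text
time_s: 39.82
tcp_pos: [0.5929, 0.2525, 0.1432]
ee_rot: [[0.987, -0.162, -0.0], [-0.162, -0.987, -0.0], [-0.0, 0.0, -1.0]]
wrist_force: [0.6, -0.7, 0.3]
gripper_width: 1.001
gripper_force: 0.0
```

Call:
apply_moves(
  moves=[
    [[0,0,0],0],
    [[0,0,0],0],
  ],
)

```text
time_s: 39.98
tcp_pos: [0.5931, 0.2526, 0.1433]
ee_rot: [[0.987, -0.162, 0.0], [-0.162, -0.987, 0.0], [0.0, -0.0, -1.0]]
wrist_force: [0.6, 0.4, 0.4]
gripper_width: 0.998
gripper_force: 0.0
```

Call:
apply_moves(
  moves=[
    [[0,0,0],0],
    [[0,0,0],0],
    [[0,0,0],0],
    [[0,0,0],0],
    [[0,0,0],0],
  ],
  hand=0.0,
)

```text
time_s: 40.4
tcp_pos: [0.5931, 0.2525, 0.1432]
ee_rot: [[0.987, -0.162, 0.0], [-0.162, -0.987, -0.0], [0.0, 0.0, -1.0]]
wrist_force: [-0.6, 0.0, 0.1]
gripper_width: 0.707
gripper_force: 0.0
```

Call:
apply_moves(
  moves=[
    [[0,0,0],0],
    [[0,0,0],0],
    [[0,0,0],0],
    [[0,0,0],0],
    [[0,0,0],0],
  ],
)

```text
time_s: 40.82
tcp_pos: [0.5931, 0.2526, 0.1432]
ee_rot: [[0.987, -0.162, 0.0], [-0.162, -0.987, 0.0], [0.0, -0.0, -1.0]]
wrist_force: [-0.7, 1.0, 0.5]
gripper_width: 0.542
gripper_force: 28.8
```

Call:
apply_moves(
  moves=[
    [[0,0,-0.008],0],
    [[0,0,-0.018],0],
    [[0,0,-0.028],0],
    [[0,0,-0.03],0],
    [[0,0,-0.02],0],
  ],
)

```text
time_s: 41.23
tcp_pos: [0.5937, 0.2526, 0.2505]
ee_rot: [[0.987, -0.162, 0.003], [-0.162, -0.987, 0.001], [0.003, -0.002, -1.0]]
wrist_force: [0.9, 0.3, -0.5]
gripper_width: 0.542
gripper_force: 28.9
```

Call:
apply_moves(
  moves=[
    [[0,0,-0.014],0],
    [[0,0,-0.006],0],
    [[0,0,0],0],
    [[0,0,0],0],
  ],
)

```text
time_s: 41.57
tcp_pos: [0.5925, 0.2523, 0.2663]
ee_rot: [[0.987, -0.163, -0.002], [-0.163, -0.987, -0.0], [-0.001, 0.0, -1.0]]
wrist_force: [-0.7, 0.2, -1.8]
gripper_width: 0.543
gripper_force: 29.0
```

Call:
apply_moves(
  moves=[
    [[-0.002,0.012,0],0],
    [[-0.0036,0.0241,0],0],
    [[-0.0036,0.0241,0],0],
    [[-0.0036,0.0241,0],0],
    [[-0.0036,0.0241,0],0],
  ],
)

```text
time_s: 41.98
tcp_pos: [0.5577, 0.1463, 0.2654]
ee_rot: [[0.987, -0.162, -0.003], [-0.162, -0.987, -0.002], [-0.003, 0.002, -1.0]]
wrist_force: [0.3, 0.1, -0.7]
gripper_width: 0.544
gripper_force: 29.0
```

Call:
apply_moves(
  moves=[
    [[-0.0036,0.0241,0],0],
    [[-0.0036,0.0241,0],0],
    [[-0.0036,0.0241,0],0],
    [[-0.0036,0.0241,0],0],
    [[-0.0036,0.0241,0],0],
  ],
)

```text
time_s: 42.4
tcp_pos: [0.5201, 0.0303, 0.2657]
ee_rot: [[0.987, -0.163, -0.003], [-0.163, -0.987, -0.001], [-0.003, 0.001, -1.0]]
wrist_force: [0.2, -0.7, -1.7]
gripper_width: 0.545
gripper_force: 29.0
```

Call:
apply_moves(
  moves=[
    [[-0.0036,0.0241,0],0],
    [[-0.0036,0.0241,0],0],
    [[-0.002,0.012,0],0],
    [[0,0,0],0],
    [[0,0,0],0],
  ],
)

```text
time_s: 42.82
tcp_pos: [0.5025, -0.0263, 0.2665]
ee_rot: [[0.987, -0.164, -0.001], [-0.164, -0.987, -0.0], [-0.001, 0.0, -1.0]]
wrist_force: [1.0, 0.1, -2.3]
gripper_width: 0.542
gripper_force: 29.0
```

Call:
apply_moves(
  moves=[
    [[0,0,0],0],
    [[0,0,0],0],
  ],
)

```text
time_s: 42.98
tcp_pos: [0.5033, -0.025, 0.2668]
ee_rot: [[0.987, -0.161, -0.0], [-0.161, -0.987, 0.0], [-0.0, 0.0, -1.0]]
wrist_force: [1.1, 0.9, -1.4]
gripper_width: 0.541
gripper_force: 29.1
```

Home is (0.503, -0.0257, ~0.1255). I go down 0.12 first, then creep.

Call:
apply_moves(
  moves=[
    [[0,0.0005,0.012],0],
    [[0,0,0.026],0],
    [[0,0,0.03],0],
    [[0,0,0.026],0],
    [[0,0,0.014],0],
  ],
)

```text
time_s: 43.4
tcp_pos: [0.5013, -0.0256, 0.1558]
ee_rot: [[0.987, -0.162, -0.005], [-0.162, -0.987, -0.0], [-0.005, 0.001, -1.0]]
wrist_force: [-0.8, 0.4, -1.8]
gripper_width: 0.542
gripper_force: 29.1
```

Call:
apply_moves(
  moves=[
    [[0,0,0.005],0],
    [[0,0,0],0],
    [[0,0,0],0],
    [[0,0,0],0],
  ],
)

```text
time_s: 43.73
tcp_pos: [0.5042, -0.0257, 0.1555]
ee_rot: [[0.987, -0.162, 0.003], [-0.162, -0.987, 0.0], [0.003, -0.001, -1.0]]
wrist_force: [-0.3, -0.0, -1.0]
gripper_width: 0.545
gripper_force: 29.1
```

Call:
apply_moves(
  moves=[
    [[0,0,0.01],0],
    [[0,0,0.01],0],
    [[0,0,0.004],0],
    [[0,0,0],0],
    [[0,0,0],0],
  ],
)

```text
time_s: 44.15
tcp_pos: [0.5028, -0.0264, 0.1297]
ee_rot: [[0.987, -0.162, -0.001], [-0.162, -0.987, -0.0], [-0.001, 0.001, -1.0]]
wrist_force: [-0.4, 0.3, -0.9]
gripper_width: 0.543
gripper_force: 29.1
```

Call:
apply_moves(
  moves=[
    [[0,0,0.0015],0],
    [[0,0,0],0],
    [[0,0,0],0],
  ],
)

```text
time_s: 44.4
tcp_pos: [0.5032, -0.0262, 0.1288]
ee_rot: [[0.987, -0.162, 0.0], [-0.162, -0.987, 0.0], [0.0, -0.0, -1.0]]
wrist_force: [0.0, 0.2, -1.2]
gripper_width: 0.542
gripper_force: 29.1
```

Call:
apply_moves(
  moves=[
    [[0,-0.0004,0.0015],0],
    [[0,0,0],0],
    [[0,0,0],0],
  ],
)

```text
time_s: 44.65
tcp_pos: [0.503, -0.0258, 0.1271]
ee_rot: [[0.987, -0.162, -0.0], [-0.162, -0.987, -0.0], [-0.0, 0.0, -1.0]]
wrist_force: [0.4, 0.3, -1.4]
gripper_width: 0.539
gripper_force: 29.1
```

Call:
apply_moves(
  moves=[
    [[0,0,0.001],0],
    [[0,0,0],0],
    [[0,0,0],0],
  ],
)

```text
time_s: 44.9
tcp_pos: [0.503, -0.0258, 0.1261]
ee_rot: [[0.987, -0.162, -0.0], [-0.162, -0.987, -0.0], [-0.0, 0.0, -1.0]]
wrist_force: [0.6, 0.0, -0.7]
gripper_width: 0.542
gripper_force: 29.1
```

Call:
apply_moves(
  moves=[
    [[0,0,0.001],0],
    [[0,0,0],0],
    [[0,0,0],0],
  ],
)

```text
time_s: 45.15
tcp_pos: [0.5032, -0.0258, 0.1252]
ee_rot: [[0.987, -0.162, 0.0], [-0.162, -0.987, -0.0], [0.0, -0.0, -1.0]]
wrist_force: [-0.1, 0.1, -0.8]
gripper_width: 0.546
gripper_force: 29.1
```

Call:
apply_moves(
  moves=[
    [[0,0,0.0007],0],
    [[0,0,0],0],
    [[0,0,0],0],
  ],
)

```text
time_s: 45.4
tcp_pos: [0.5035, -0.0258, 0.1251]
ee_rot: [[0.987, -0.162, 0.001], [-0.162, -0.987, -0.0], [0.001, -0.0, -1.0]]
wrist_force: [-0.7, -0.9, 4.0]
gripper_width: 0.545
gripper_force: 29.1
```

Contact. I release, rise, and check everything.

Call:
apply_moves(
  moves=[
    [[0,0,0],0],
    [[0,0,0],0],
    [[0,0,0],0],
    [[0,0,0],0],
    [[0,0,0],0],
  ],
  hand=0.087,
)

```text
time_s: 45.82
tcp_pos: [0.5029, -0.0258, 0.1241]
ee_rot: [[0.987, -0.162, -0.001], [-0.162, -0.987, -0.0], [-0.001, 0.0, -1.0]]
wrist_force: [0.4, -0.9, -0.0]
gripper_width: 0.835
gripper_force: 0.0
```

Call:
apply_moves(
  moves=[
    [[0,0,0],0],
    [[0,0,0],0],
    [[0,0,0],0],
    [[0,0,-0.005],0],
    [[0,0,-0.02],0],
  ],
)

```text
time_s: 46.23
tcp_pos: [0.5008, -0.0261, 0.1471]
ee_rot: [[0.987, -0.163, -0.007], [-0.163, -0.987, -0.001], [-0.007, 0.002, -1.0]]
wrist_force: [-0.1, 0.5, -0.6]
gripper_width: 0.991
gripper_force: 0.0
```

Call:
apply_moves(
  moves=[
    [[0,0,-0.035],0],
    [[0,0,-0.04],0],
    [[0,0,-0.04],0],
    [[0,0,-0.03],0],
    [[0,0,0],0],
  ],
)

```text
time_s: 46.65
tcp_pos: [0.5065, -0.0259, 0.3027]
ee_rot: [[0.987, -0.161, 0.016], [-0.162, -0.987, 0.001], [0.015, -0.004, -1.0]]
wrist_force: [0.8, -0.1, 0.3]
gripper_width: 1.002
gripper_force: 0.0
```

Call:
apply_moves(
  moves=[
    [[-0.03,-0.03,0],0],
    [[-0.04,-0.03,0],0],
    [[0,-0.015,0],0],
    [[0,0,0],0],
    [[0,0,0],0],
  ],
)

```text
time_s: 47.07
tcp_pos: [0.4523, 0.0534, 0.2948]
ee_rot: [[0.987, -0.161, 0.001], [-0.161, -0.987, 0.0], [0.001, -0.0, -1.0]]
wrist_force: [-0.6, -0.1, 0.2]
gripper_width: 0.998
gripper_force: 0.0
```

```bash
python3 - <<'E'
from fit import *
s=r.sense();print(s["tcp_pos"],s["time_s"])
p,t,sd=[imaging.capture(c) for c in("wrist","top","side")]
for n,q,z in(("spice_jar",(.517,.049),.006),("brown_cup",(.579,.04),.006),("pepper_mill",(.5035,-.0255),.006),("pale_cup",(.54,-.26),.008),("plate",(.54,-.26),0)):
  for c in (p,t):
    m=region(c,n,q,z,60)
    if m is not None: print(n,*fit([(c,m)],n,q,z))
cv2.imwrite("pics/f.png",np.hstack([cv2.resize(p["frame"],(400,300)),cv2.resize(sd["frame"],(400,300))]))
E
```

```text
[0.45226195 0.05343525 0.29478696] 47.0667
spice_jar [0.51751114 0.04993894] 0.12669939577039274
spice_jar [ 0.27715088 -0.00535046] 1.532846715328467
brown_cup [0.57886406 0.04031295] 0.03875303152789006
pepper_mill [ 0.50384028 -0.02512322] 0.05225019069412662
pale_cup [ 0.54086966 -0.26073725] 0.04879416713404375
pale_cup [ 0.54198503 -0.25874329] 0.05915551839464883
plate [ 0.53898299 -0.2601334 ] 0.32866762663052684
plate [ 0.54003296 -0.26026526] 0.1993661971830986
```

View pics/f.png

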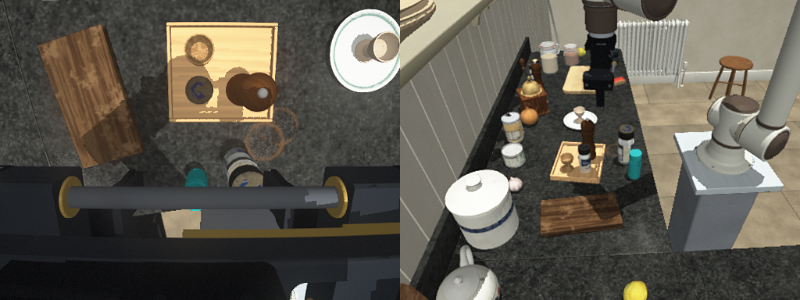

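The final view shows everything upright: the mill at (255,92) and the jar at (198,90) back in place, the cup on the plate, and the brown cup untouched. Handing in.

```bash
python3 -c "
from station import r
print(r.finish_job())"
```

```text
the job is handed in; nothing more can be done
None
```

The job is handed in: the pale egg cup stands upright within about 2 mm of the plate's middle, the mill and jar are back within about 1 mm of where they stood by camera measurement, the brown cup is unmoved, and nothing was knocked over.

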